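# Free the dipping basket from its keeper hook into the drip dish

### The job

First slide the round steel dish along the bench, without picking it up, until it sits on the white printed ring. Then take the dipping basket off its hook: gently press the hook's sprung keeper down, draw the bail off over it, and set the basket (do not drop it) upright in the dish, on its floor, leaving the dish on the ring. Do not disturb the can, the jar and the pot, do not strain the hook, and let everything go at the end.

Things in the scene. Friction and masses are not known exactly. Their poses are not given: they have to be found in the camera images.
- hook: Fixed steel hook: a level bar 12 mm wide, 7 mm thick, on a round post. x runs along the bar, -x to its free tip (roughly towards the robot), z up. Origin: where the basket's bail rests, centre of the top of the saddle, a raised part 11 mm long (x), 7 mm higher than the rest of the bar. Height above the bench differs per run (150 to 180 mm).
- hook_tip (a point): Free end of the hook's bar, 55.5 mm before the saddle's centre, half-way up the bar (10.5 mm below the saddle's top). At the other end, 85 mm behind the saddle, the bar meets the post (30 mm across, its cap 5 mm below the saddle's top). Only the keeper stands higher than the saddle.
- keeper_end (a point): Top edge of the free end of the keeper, a dark steel tongue 12 mm wide, 6 mm thick, 42 mm long, on the bar between tip and saddle. Hinged near the tip (49 mm before the saddle's centre, 4 mm below its top), it slopes up to the basket. Shut, this end is 11 mm before the saddle's centre, 16 mm above its top, barring the bail; pressed level it is 6.5 mm before it, 1 mm below its top.
- keeper (a joint): Keeper angle: 0 = shut (raised), 0.42 rad = fully pressed down, lying on the bar at a firm stop; the bail can then be drawn over it to the tip. Pressing near the free end takes about 3 N at first, 5 N at the stop. It springs up when let go; a bail already over it is only lifted up to 10 mm and can still slide on towards the tip.
- basket_grip (a point): Centre of the grey grip block on the basket's bail: 29 mm along the hook's bar (x), 30 mm across, 32 mm high; hangs 22 mm above the saddle's top, 7.5 mm behind the eye. Straddling it along the bar, a gripper's front fingertip can press the keeper and the jaws shift the bail 15 mm onto it before the rear tip meets the saddle's back; then a grasp across the bar can draw it on off the tip.
- basket: The basket with its bail, about 0.2 kg. Origin: underside of the eye's top bar, which rests on the saddle. The eye, a rectangle of 8 mm round wire in the y-z plane under the grip block, is 24 mm wide and 24 mm high inside; the hook's bar passes through it. From the eye two wires run down to the cup.
- basket_foot (a point): Centre of the underside of the basket's perforated round steel cup, 60 mm across and 40 mm high; 137 mm below and 7.5 mm before (-x) the centre of the grip block, z up along the basket.
- dish_center (a point): Centre of the inner floor of the loose round steel dish, 4 mm above its underside. Dish 132 mm across outside, 124 mm inside, 18 mm high, wall 4 mm, about 0.35 kg; it slides on the bench.
- dish: The whole dish; origin at the centre of its underside.
- spot_center (a point): Centre of the white ring (140 mm across) printed flat on the bench mat, where the dish is to stand; nothing sticks up.
- can: White can, bystander, 52 mm across, 130 mm high; origin at its underside.
- jar: Amber jar, bystander, 48 mm across, 70 mm high; origin at its underside.
- pot: Black open pot, bystander, 70 mm across, 80 mm high; origin at its underside.
Mind the look-alikes: they are no part of the job. What is shaped like the basket but blue is not meant. What is shaped like the dish but yellow is not meant.

How it is judged (in metres and radians):
On the way, in this order (a step that is already met when the one before it is completed fails the run):
1. the dish stands on the printed ring (centres within 22 mm) while the basket still hangs on the hook (horizontal distance between dish_center and spot_center below 0.022 m and linear speed of dish below 0.02 m/s and distance between basket_grip and hook below 0.04 m), for 0.2 s.
2. the fingers hold the keeper pressed down (value of joint keeper above 0.25 rad and contact force between the fingers and hook above 0.5 N), for 0.1 s.
3. the basket is off the hook's tip (x of basket_grip in the frame of hook below -0.07 m), for 0.1 s.
At the end, for the whole second after the job is handed in: the dish stands level on the printed ring (centres within 22 mm); the basket stands upright (within 0.1 rad) on the dish's floor (within 4 mm); both at rest, the keeper sprung back up (horizontal distance between dish_center and spot_center below 0.022 m and linear speed of each of dish, basket below 0.02 m/s and angle between dish_center's own z axis and vertical below 0.08 rad and horizontal distance between basket_foot and dish_center below 0.04 m and z of basket_foot in the frame of dish_center below 0.004 m and angle between basket_foot's own z axis and vertical below 0.1 rad and value of joint keeper below 0.05 rad); the robot touches nothing.
It fails at once if the dish is picked up (more than 15 mm) (height (world z) of dish_center above 0.019 m).
It fails at once if the keeper or the hook is strained (over 40 N) (contact force between any of the fingers, basket and hook above 40 N).
It fails at once if the basket is dropped (falls or is flung faster than 0.9 m/s) (linear speed of basket above 0.9 m/s).
It fails at once if the can, the jar or the pot is disturbed (moved over 25 mm) (distance of any of can, jar, pot from where it was at the start of the episode above 0.025 m).
It also fails if it takes over 72 s, if anything falls off the work surface, if the arm or the gripper's body presses on something with over 40 N, if the wrist force passes 120 N, or if a joint passes its speed limit or range.

### The arm

A 6-joint arm with a two-finger parallel gripper is mounted at the origin on the work surface. World frame = base frame: x ahead of the robot, y to its left, z up, the work surface at z = 0. Lengths are in mm, angles in rad, forces in N, time in s.
With the tool pointing down it reaches from about 375 to 975 mm from the base axis. Payload 3.8 kg.
Tool frame: the origin (TCP) lies midway between the tips of the shut fingers; the grasp point (between the pads) lies 19 mm behind it; z points along the fingers, x is the direction in which the jaws open and shut, and the axes are right-handed (so a half turn about z gives the same grasp; the last joint's range is limited). The gripper opens to 85 mm and grips with 20 to 120 N. Pads are 22 mm wide; open, the fingers measure 114 mm over their backs; the gripper's body (76 mm by 85 mm) begins 54 mm behind the grasp point. The pads swing forward as they close: fully open they stand 13 mm farther back than shut.
Start: joints at [-0.037, 0.264, 1.604, -0, 1.274, -0.037], TCP at [674.995, -0.002, 231.28] pointing down, gripper open.
Joint ranges: [-2.63, 2.63], [-0.94, 2.18], [0.31, 2.57], [-1.31, 4.45], [0, 2.66], [-2.55, 2.55]. Speed limits (rad/s): [2.57, 2.57, 3.14, 3.14, 3.14, 3.14].

### API

Orientations are given as [roll, pitch, yaw] about the fixed x, y, z axes, in that order (R = Rz(yaw) Ry(pitch) Rx(roll)).
In Python, from rig import arm gives the robot as it stands. The module is installed in compiled form; this text tells all that it offers.
- The arm moves only by the tool move_arm, never from a script. Its argument "targets" is a list that holds one entry, the list of rows, each a list of 7 numbers: the turn, a rotation vector about the tool's x, y, z in degrees, then the shift along the tool's x, y, z in cm, then the finger opening in cm, from 0 to 8.54. In form: [[[rx, ry, rz, x, y, z, fingers], ...]]. A call has 1 to 20 rows; each row shifts and turns the pose as measured when the row begins, along the tool's axes as they then stand; what a row does not reach is not made up. A row lasts 1/8 s, in which the tool goes at most 62.5 mm and 10.7 degrees, less where a joint would pass 70% of its speed; a pose out of reach is approached as far as the arm can. A call with a gripper value outside its range is refused whole. The fingers move at their own pace and stop on an object; "newtons" is the grip in N (left out, the last holds). Time passes only in rows, so rows that do not move let the fingers close. It gives the time, the measured TCP pose, the force and the opening at its end, in the units of the state.
- arm.sense(): the state, without advancing time (a new reading comes with each control period).
- arm.get_image(name): name is "scene" or "side" or "wrist"; returns the picture (420x560x3 uint8, blue, green, red); there is no depth.
- arm.camera_info(name): a dict with "fx", "fy", "cx", "cy" (pixels), "k1" (the pictures are not rectified: a ray, as slopes to the right and down, at radius r is drawn at 1 + k1 r^2 times it, then the intrinsics apply), "pose" (4x4, takes a point from camera to world coordinates); the wrist camera has in their place "T_tool_cam" (4x4, takes a point from camera to tool coordinates, whose origin is the TCP and whose axes are the tool frame's). Camera axes: x right, y up, looking along -z (the intrinsics and any distortion apply to the point x, -y, -z); pixel columns grow to the right and rows downward; lengths in mm; the calibration is good to about 2 mm. A picture is of the moment at which its call begins: read the wrist's pose just before it. camera_info takes no time and is no camera call.
- arm.close_job(): hands the job in, once; it reports no verdict.
The state is a dict: "t": time; "joint_positions": joint angles; "joint_velocities": joint speeds; "joint_torque": joint torques, N m; "tool_pos": TCP position; "orientation": TCP orientation; "force": force on the tool from outside, world axes, zero at the start; "moment": the same for the moment, N m; "gripper_width": opening from 0.0 (shut) to 1.0 (fully open).
Only numpy, scipy, OpenCV 4.12 (cv2) and the standard library are available. Lean on these libraries where they do the work, as an engineer would, in place of code of your own. Each camera call takes 0.05 s, during which the arm holds its last target.

## Working session

There is one attempt and no reset: what is moved stays moved. The work goes in short steps, Python scripts to look and compute and a tool call to move; the robot and the scene stay as the last step left them, time stands still between calls to the robot, and variables do not carry over. Pictures are saved under pics/ and viewed, and the job is handed in when it is done.

Besides the shell and the picture viewer there is one more tool, called after "Request:" as a command line: name --argument value ..., lists and objects as JSON in quotes. move_arm: Moves the arm, as the interface text tells. Its arguments: {"type":"object","properties":{"targets":{"type":"array","items":{"type":"array","items":{"type":"array","items":{"type":"number"}}}},"newtons":{"type":"number"}},"required":["targets"]}

```bash
mkdir -p pics; ls; python3 - <<'E'
from rig import arm
import cv2
s=arm.sense();print(s)
for n in ["scene","side","wrist"]:
    print(n,arm.camera_info(n))
    cv2.imwrite(f"pics/{n}0.png",arm.get_image(n))
E
```

```text
pics
{'t': 0.0, 'joint_positions': array([-3.68930408e-02,  2.64729108e-01,  1.60536824e+00, -7.59112906e-06,
        1.27367990e+00, -3.69236653e-02]), 'joint_velocities': array([ 5.70616538e-05, -1.51328877e-03, -1.30626940e-03, -1.19723288e-03,
       -1.05364244e-04, -2.13023660e-03]), 'joint_torque': array([ 6.10465631e-04, -5.15121067e+01, -3.67308676e+01, -4.07824507e-05,
        1.31324201e-02,  1.46811578e-05]), 'tool_pos': array([6.74279473e+02, 2.69172041e-02, 2.29981323e+02]), 'orientation': array([-3.14151926e+00,  2.18337302e-03,  3.29349960e-05]), 'force': array([ 0.64769642,  0.11178621, -0.34102924]), 'moment': array([ 0.03719152,  0.01940946, -0.00079976]), 'gripper_width': 1.0006428091305797}
scene {'fx': 417.90329833591136, 'fy': 417.90329833591136, 'cx': 274.48072580871684, 'cy': 205.5863206964094, 'k1': -0.09152602245856693, 'pose': array([[ 2.82575796e-01, -6.98025528e-01,  6.57959940e-01,
         1.25606328e+03],
       [ 9.59212503e-01,  2.11262126e-01, -1.87828882e-01,
        -2.45629689e+02],
       [-7.89266132e-03,  6.84199296e-01,  7.29252377e-01,
    
[... 385 characters left out ...]
758e-01,
         7.13492695e+02],
       [ 1.43706192e-02,  7.56273316e-01,  6.54097972e-01,
         1.09315212e+03],
       [ 0.00000000e+00,  0.00000000e+00,  0.00000000e+00,
         1.00000000e+00]])}
wrist {'fx': 334.52769735240446, 'fy': 334.52769735240446, 'cx': 279.3850160471003, 'cy': 214.47646638934867, 'k1': -0.06304670453111157, 'T_tool_cam': array([[ 9.99999666e-01,  1.81619380e-04,  7.97089872e-04,
         7.51133254e-01],
       [ 4.23927750e-04, -9.48879212e-01, -3.15639130e-01,
        -8.15780247e+01],
       [ 6.99015827e-04,  3.15639362e-01, -9.48878972e-01,
        -1.41884123e+02],
       [ 0.00000000e+00,  0.00000000e+00,  0.00000000e+00,
         1.00000000e+00]])}
```

View pics/scene0.png

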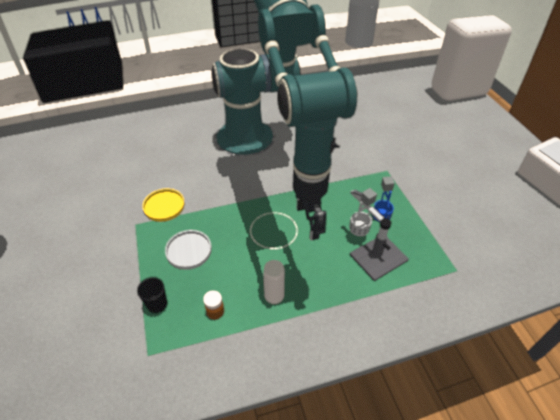

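View pics/side0.png

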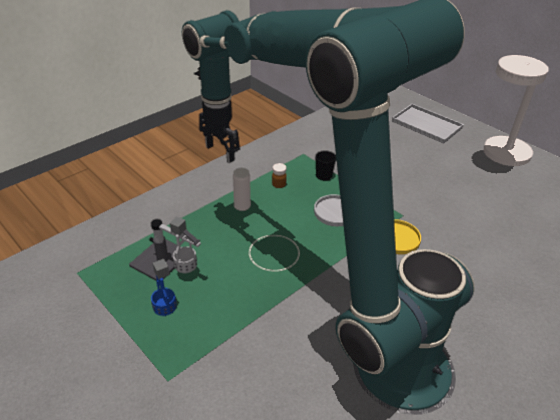

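View pics/wrist0.png

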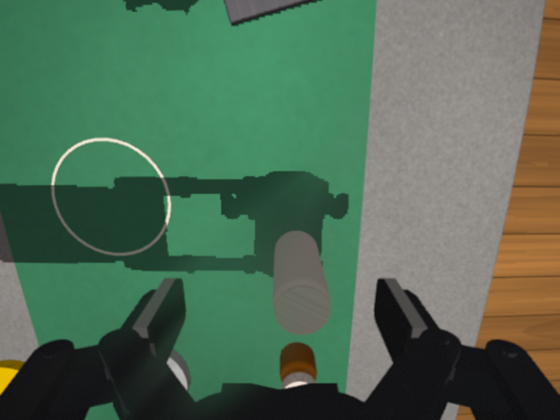

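```bash
cat > h.py <<'E'
import numpy as np, cv2
from rig import arm
from scipy.spatial.transform import Rotation as R
def pose(name,s=None):
    ci=arm.camera_info(name)
    if name!="wrist": return ci,np.array(ci["pose"])
    s=s or arm.sense()
    T=np.eye(4);T[:3,:3]=R.from_euler('xyz',s["orientation"]).as_matrix();T[:3,3]=s["tool_pos"]
    return ci,T@np.array(ci["T_tool_cam"])
def ray(name,px,P=None):
    ci,T=P or pose(name)
    u=(px[0]-ci["cx"])/ci["fx"];v=(px[1]-ci["cy"])/ci["fy"]
    rd=np.hypot(u,v);r=rd
    for _ in range(30): r=rd/(1+ci["k1"]*r*r)
    k=r/rd if rd>0 else 1
    d=T[:3,:3]@np.array([u*k,-v*k,-1.]);return T[:3,3],d/np.linalg.norm(d)
def plane(name,px,z,P=None):
    o,d=ray(name,px,P);return o+d*(z-o[2])/d[2]
def tri(obs):
    A=np.zeros((3,3));b=np.zeros(3)
    rs=[ray(*o) for o in obs]
    for o,d in rs:
        M=np.eye(3)-np.outer(d,d);A+=M;b+=M@o
    p=np.linalg.solve(A,b)
    return p,[round(float(np.linalg.norm((np.eye(3)-np.outer(d,d))@(p-o))),1) for o,d in rs]
def proj(name,p,P=None):
    ci,T=P or pose(name)
    c=T[:3,:3].T@(np.asarray(p,float)-T[:3,3]);u=c[0]/-c[2];v=-c[1]/-c[2];k=1+ci["k1"]*(u*u+v*v)
    return np.array([ci["fx"]*u*k+ci["cx"],ci["fy"]*v*k+ci["cy"]])
def crop(src,x0,y0,w,h,f,out):
    im=cv2.imread(src) if isinstance(src,str) else src
    cv2.imwrite(out,cv2.resize(im[y0:y0+h,x0:x0+w],None,fx=f,fy=f,interpolation=cv2.INTER_CUBIC))
E
python3 - <<'E'
from h import *
crop("pics/scene0.png",330,160,110,120,5,"pics/c1.png")
crop("pics/side0.png",120,200,110,120,5,"pics/c2.png")
crop("pics/scene0.png",130,180,200,140,4,"pics/c3.png")
E
```

```text
(no output)
```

View pics/c1.png

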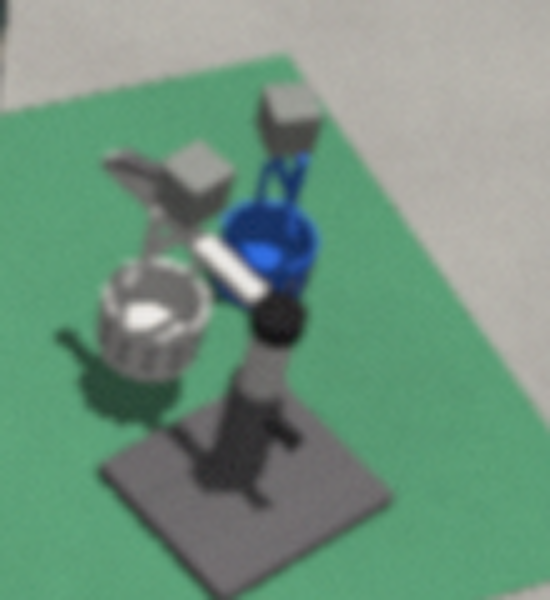

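View pics/c2.png

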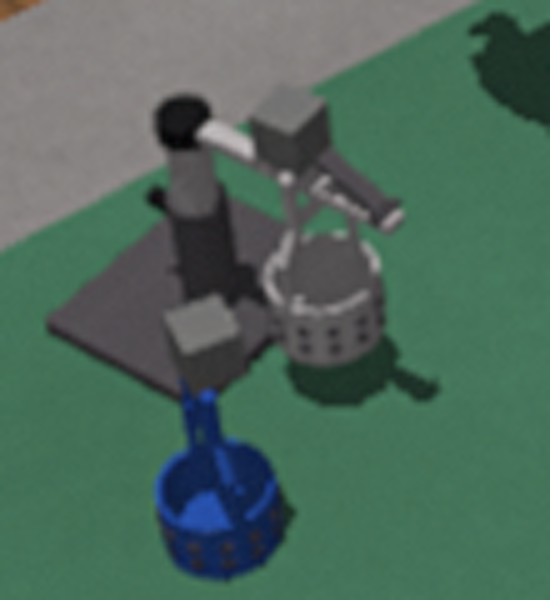

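View pics/c3.png

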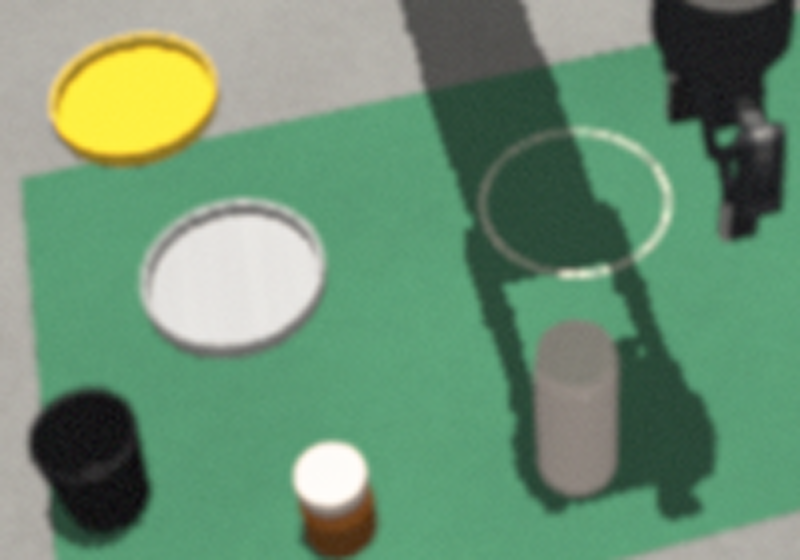

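```bash
python3 - <<'E'
from h import *
np.set_printoptions(precision=1,suppress=True)
c1=lambda x,y:(330+x/5,160+y/5); c2=lambda x,y:(120+x/5,200+y/5); c3=lambda x,y:(130+x/4,180+y/4)
print("dish",plane("scene",c3(233,273),18)); print("ring",plane("scene",c3(576,203),0), plane("side",(274,252.5),0))
print("dish side",plane("side",(333,209),18))
print("cap",tri([("scene",c1(279,318)),("side",c2(184,118))]))
print("grip",tri([("scene",c1(199,187)),("side",c2(291,131))]))
print("tip",tri([("scene",c1(110,158)),("side",c2(390,215))]))
print("base",[plane("scene",c1(*p),0)  for p in [(222,600),(392,497),(103,470)]])
print("bystand can",plane("scene",c3(576,355),130),"jar",plane("scene",c3(330,477),70),"pot",plane("scene",c3(84,432),80),"yellow",plane("scene",c3(134,95),18))
print("blue grip",tri([("scene",c1(290,120)),("side",c2(203,342))]))
E
```

```text
dish [ 485.8 -284.7   18. ]
ring [479.5 -26.4   0. ] [474.6 -26.6   0. ]
dish side [ 480.8 -276.1   18. ]
cap (array([653.9, 228.5, 141.1]), [1.2, 1.2])
grip (array([579.4, 210.6, 172.2]), [2.4, 2.4])
tip (array([521.3, 191.1, 143.6]), [0.3, 0.3])
base [array([728. , 187.7,   0. ]), array([693.7, 311.6,   0. ]), array([627. , 160.2,   0. ])]
bystand can [698.2 -89.4 130. ] jar [ 702.1 -248.8   70. ] pot [ 633.8 -391.3   80. ] yellow [ 286.8 -334.6   18. ]
blue grip (array([516.2, 306.8, 136.7]), [0.6, 0.6])
```

Request:
move_arm --targets '[[[0, 0, 0, -4.8, 4.5, 0, 0], [0, 0, 0, -4.8, 4.5, 0, 0], [0, 0, 0, -4.8, 4.5, 0, 0], [0, 0, 0, -4.8, 4.5, 0, 0], [0, 0, 0, 0, 0, 0, 0]]]' --newtons 40

```text
t: 0.78
tool_pos: [487.7, -173.8, 227.5]
orientation: [3.141, 0.005, 0.003]
force: [0.3, -0.2, -0.2]
gripper_width: 0.005
```

```bash
python3 - <<'E'
from h import *
s=arm.sense();print(s["t"],s["tool_pos"],s["orientation"],s["gripper_width"])
cv2.imwrite("pics/w1.png",arm.get_image("wrist"))
E
```

```text
0.775 [ 487.67321888 -173.84155561  227.51468488] [3.14139713e+00 5.25716051e-03 2.67803271e-03] 0.0047058032881971855
```

View pics/w1.png

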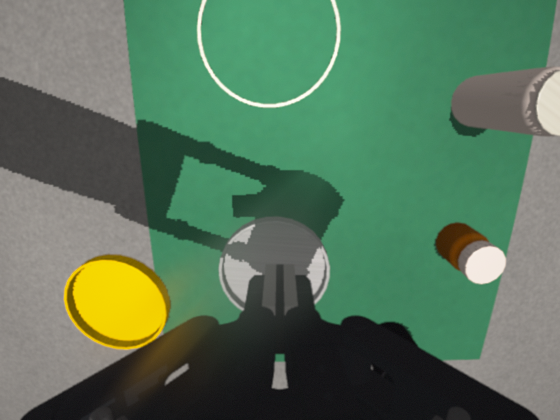

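```bash
python3 - <<'E'
from h import *
np.set_printoptions(precision=1,suppress=True)
from scipy.optimize import least_squares
def circ(pts,z,r):
    P=np.array([plane("wrist",p,z)[:2] for p in pts])
    s=least_squares(lambda c:np.hypot(*(P-c).T)-r,P.mean(0));return s.x,s.fun
print(circ([(219,268),(329,268),(275,217),(237,229),(312,229)],18,66))
print(circ([(198,30),(340,30),(270,106),(220,84),(318,84)],0,70))
E
```

```text
(array([ 483. , -276.6]), array([-1.1, -1.7, -0.5, -0.1,  0.8]))
(array([477.5, -23.1]), array([ 1.3,  1.5,  0.2,  0.1, -0.1]))
```

Request:
move_arm --targets '[[[0, 0, 0, -0.2, 3.7, 0, 0], [0, 0, 0, -0.2, 3.7, 3, 0], [0, 0, 0, 0, 0, 5, 0], [0, 0, 0, 0, 0, 5, 0], [0, 0, 0, 0, 0, 4, 0], [0, 0, 0, 0, 0, 2, 0], [0, 0, 0, 0, 0, 0, 0]]]'

```text
t: 1.7
tool_pos: [496.1, -244.2, 33.4]
orientation: [-3.141, -0.004, 0.012]
force: [0.8, 0.1, -0.2]
gripper_width: -0.001
```

Request:
move_arm --targets '[[[0, 0, 0.6, -1.2, 0, 0.8, 0], [0, 0, 0, 0, 0, 1.0, 0], [0, 0, 0, 0, 0, 0.6, 0], [0, 0, 0, 0, 0, 0, 0]]]'

```text
t: 2.2
tool_pos: [486.8, -244.7, 10.8]
orientation: [3.14, -0.009, 0.002]
force: [0.4, -0.2, 0.2]
gripper_width: -0.001
```

Request:
move_arm --targets '[[[0, 0, 0, -0.2, -0.8, 0.2, 0], [0, 0, 0, 0, -0.8, 0, 0], [0, 0, 0, 0, -1.2, 0, 0], [0, 0, 0, 0, -1.5, 0, 0], [0, 0, 0, 0, -1.5, 0, 0]]]'

```text
t: 2.82
tool_pos: [485.5, -185.0, 9.6]
orientation: [3.137, -0.012, 0.001]
force: [0.5, -2.6, -1.7]
gripper_width: -0.0
```

Request:
move_arm --targets '[[[0, 0.3, 0, -0.08, -1.8, 0, 0], [0, 0.3, 0, -0.08, -1.8, 0, 0], [0, 0, 0, -0.08, -1.8, 0, 0], [0, 0, 0, -0.08, -1.8, 0, 0], [0, 0, 0, -0.08, -1.8, 0, 0], [0, 0, 0, -0.08, -1.8, 0, 0], [0, 0, 0, -0.08, -1.8, 0, 0], [0, 0, 0, -0.08, -1.8, 0, 0], [0, 0, 0, -0.08, -1.5, 0, 0], [0, 0, 0, 0, -1.0, 0, 0], [0, 0, 0, 0, 0, 0, 0]]]'

```text
t: 4.2
tool_pos: [476.3, -1.7, 9.6]
orientation: [3.137, -0.024, 0.006]
force: [0.4, -0.4, 0.6]
gripper_width: -0.004
```

```bash
python3 - <<'E'
from h import *
cv2.imwrite("pics/s1.png",arm.get_image("scene"))
crop("pics/s1.png",180,180,200,140,4,"pics/s1c.png")
E
```

```text
(no output)
```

View pics/s1c.png

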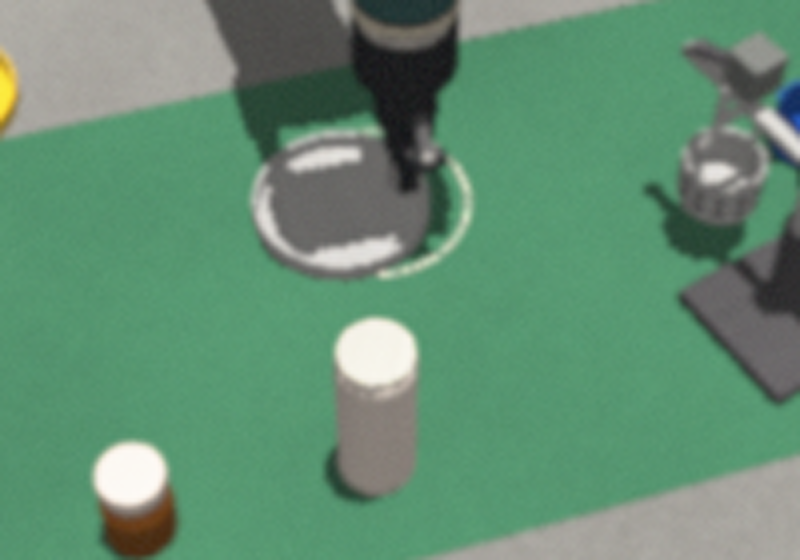

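Request:
move_arm --targets '[[[0, 0.8, 0, 0, -0.6, 0, 0], [0, 0.5, 0, 0, -0.8, 0, 0], [0, 0, 0, 0, -0.6, 0, 0], [0, 0, 0, 0, -0.4, 0, 0], [0, 0, 0, 0, 0, 0, 0]]]'

```text
t: 4.88
tool_pos: [476.5, 21.9, 9.6]
orientation: [3.135, -0.049, 0.004]
force: [-0.2, -2.2, 0.6]
gripper_width: 0.003
```

```bash
python3 - <<'E'
from h import *
cv2.imwrite("pics/s2.png",arm.get_image("scene"))
crop("pics/s2.png",200,180,150,110,5,"pics/s2c.png")
E
```

```text
(no output)
```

View pics/s2c.png

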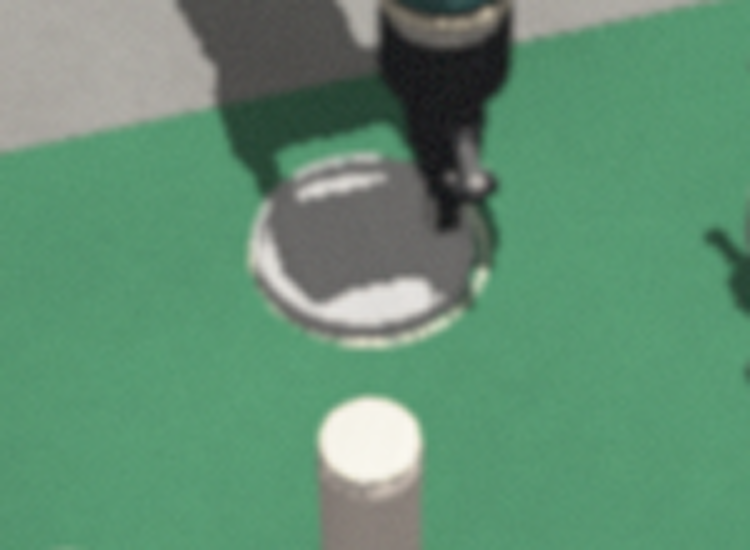

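Request:
move_arm --targets '[[[0, 0, 0, 0, 0.5, -0.5, 0], [0.4, -2.8, 0, 0, 0, -4, 0], [0, 0, 0, 0, 0, -6, 4], [0, 0, 0, 0, 0, -6, 8.54], [0, 0, 0, 1, -2, -6, 8.54], [0, 0, -8, 4, -4, -6, 8.54], [0, 0, -8, 4, -4, -2, 8.54], [0, 0, 0, 0, 0, 0, 8.54]]]'

```text
t: 5.92
tool_pos: [548.2, 113.9, 306.7]
orientation: [-3.132, 0.002, 0.288]
force: [-0.8, 0.1, -0.7]
gripper_width: 0.999
```

```bash
python3 - <<'E'
from h import *
s=arm.sense();print(s["t"],s["tool_pos"],s["orientation"],s["gripper_width"])
cv2.imwrite("pics/w2.png",arm.get_image("wrist"))
cv2.imwrite("pics/s3.png",arm.get_image("scene"))
E
```

```text
5.925 [548.1723974  113.92421392 306.68385268] [-3.13152110e+00  1.72657378e-03  2.87898133e-01] 0.9994728753786645
```

View pics/w2.png

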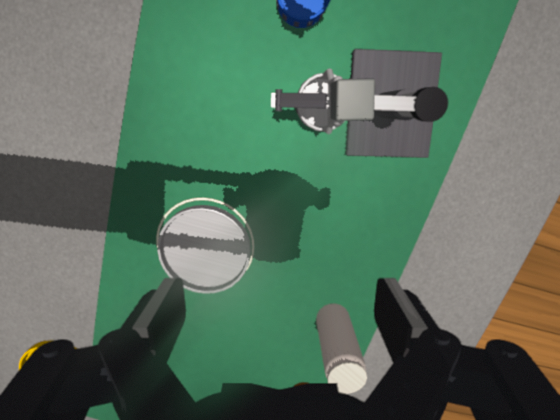

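View pics/s3.png

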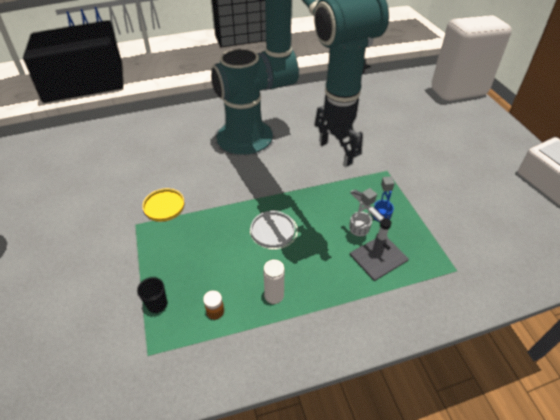

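Request:
move_arm --targets '[[[-0.5, 0, 0, 2.5, -4, 0.5, 8.54], [0, 0, 0, 2.5, -4, 0.5, 8.54], [0, 0, 0, 0, 0, 0, 8.54], [0, 0, 0, 0, 0, 0, 8.54]]]'

```text
t: 6.52
tool_pos: [567.1, 198.0, 289.1]
orientation: [3.14, 0.017, 0.276]
force: [-0.6, 0.7, 0.6]
gripper_width: 1.0
```

```bash
python3 - <<'E'
from h import *
s=arm.sense();print(s["t"],s["tool_pos"],s["orientation"],s["gripper_width"])
cv2.imwrite("pics/w3.png",arm.get_image("wrist"))
crop("pics/w2.png",250,30,210,140,3.8,"pics/w2c.png")
crop("pics/w3.png",170,180,230,160,3.4,"pics/w3c.png")
E
```

```text
6.525 [567.0719748  198.0289827  289.11332949] [3.14040596 0.01720384 0.27605662] 1.0001449532286653
```

View pics/w3.png

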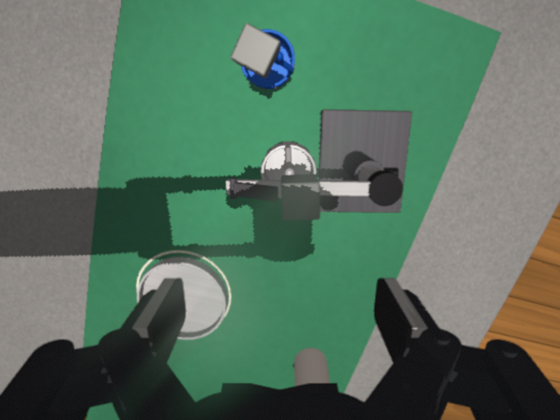

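View pics/w2c.png

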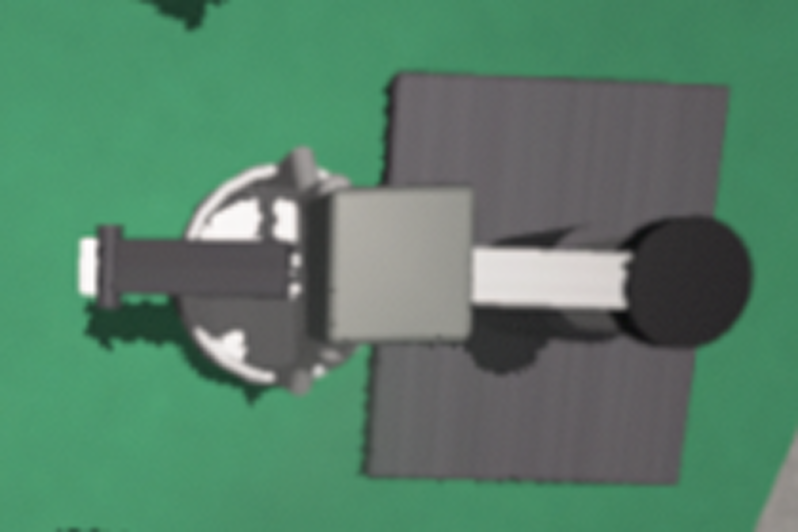

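```bash
python3 - <<'E'
from h import *
crop("pics/w3.png",215,130,200,100,4,"pics/w3c.png")
E
```

```text
(no output)
```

View pics/w3c.png

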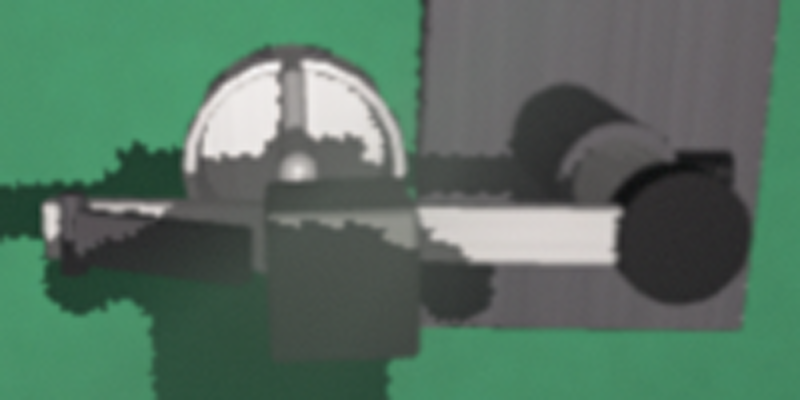

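```bash
cat >> h.py <<'E'
def wp(pos,ori):
    return pose("wrist",{"tool_pos":np.array(pos),"orientation":np.array(ori)})
P2=wp([548.17,113.92,306.68],[-3.13152,.001727,.287898])
P3=wp([567.072,198.029,289.113],[3.140406,.017204,.276057])
E
python3 - <<'E'
from h import *
np.set_printoptions(precision=1,suppress=True)
a=lambda x,y:("wrist",(250+x/3.8,30+y/3.8),P2); b=lambda x,y:("wrist",(215+x/4,130+y/4),P3)
c1=lambda x,y:("scene",(330+x/5,160+y/5)); c2=lambda x,y:("side",(120+x/5,200+y/5))
for n,o in dict(cap=[a(690,282),b(683,237)],tip=[a(80,266),b(44,230)],btop=[a(402,264),b(343,283)],
  tl=[a(333,188),b(268,207)],br=[a(470,342),b(419,357)]).items():
    print(n,*tri(o))
print("cap all",tri([a(690,282),b(683,237),c1(279,318),c2(184,118)]))
print("tip all",tri([a(80,266),b(44,230),c1(110,158),c2(390,215)]))
# dish
from scipy.optimize import least_squares
P=np.array([plane("wrist",p,18,P2)[:2] for p in [(158,248),(254,248),(206,293)]])
print("dish",least_squares(lambda c:np.hypot(*(P-c).T)-66,P.mean(0)).x)
P=np.array([plane("wrist",p,0,P2)[:2] for p in [(158,240),(254,240),(205,198),(170,213),(240,213)]])
s=least_squares(lambda c:np.hypot(*(P-c).T)-70,P.mean(0));print("ring",s.x,s.fun)
E
```

```text
cap [652.7 232.7 145.2] [0.2, 0.2]
tip [517.  194.8 143.8] [0.1, 0.1]
btop [578.8 212.9 187.2] [0.2, 0.2]
tl [561.3 222.6 185.1] [0.3, 0.3]
br [597.1 202.8 187.3] [0.2, 0.2]
cap all (array([653.7, 230.7, 141.4]), [2.5, 1.4, 1.2, 3.1])
tip all (array([518.3, 193.4, 143.5]), [1.8, 1.9, 2.6, 2.7])
dish [481.3 -25. ]
ring [477.5 -22.5] [ 1.2  0.1  0.5 -1.2  0.3]
```

Request:
move_arm --targets '[[[0, 1.0, 0, 0.8, -0.5, 2.5, 8.54], [0, 0, 0, 0.7, -0.5, 2.5, 6], [0, 0, 0, 0, 0, 2, 5], [0, 0, 0, 0, 0, 0, 5], [0, 0, 0, 0, 0, 0, 5]]]'

```text
t: 7.2
tool_pos: [577.8, 205.2, 218.6]
orientation: [3.139, -0.002, 0.268]
force: [-0.1, 0.3, 0.0]
gripper_width: 0.585
```

```bash
python3 - <<'E'
from h import *
s=arm.sense();print(s["t"],s["tool_pos"],s["orientation"],s["gripper_width"])
cv2.imwrite("pics/w4.png",arm.get_image("wrist"))
cv2.imwrite("pics/side4.png",arm.get_image("side"))
crop("pics/side4.png",100,150,160,130,5,"pics/side4c.png")
E
```

```text
7.2 [577.77384479 205.18319452 218.62624672] [ 3.13946522e+00 -1.55470634e-03  2.68143770e-01] 0.585346171099661
```

View pics/w4.png

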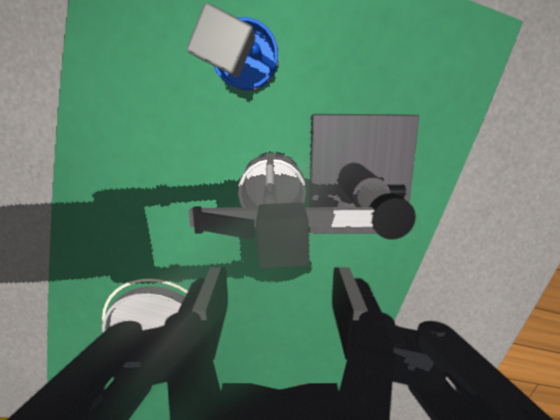

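View pics/side4c.png

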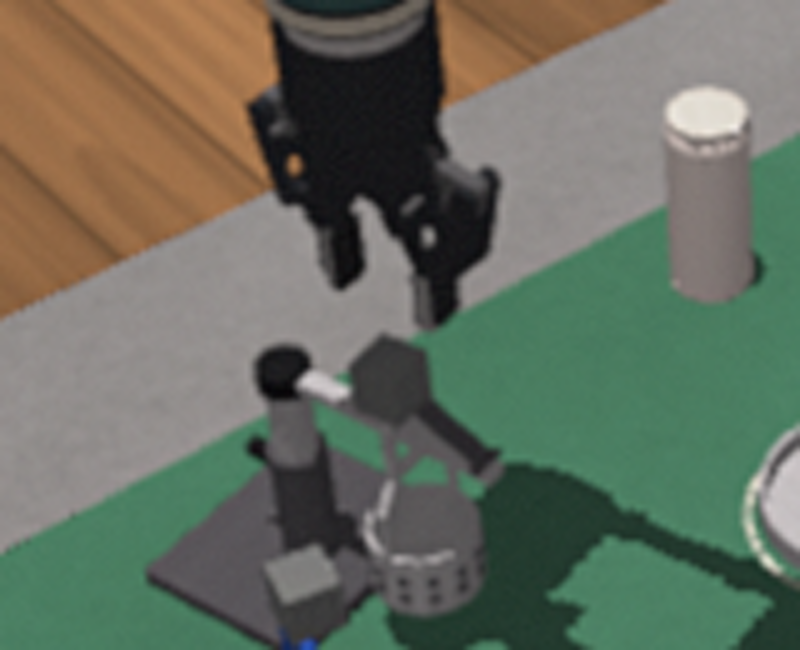

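```bash
python3 - <<'E'
from h import *
np.set_printoptions(precision=1,suppress=True)
s=arm.sense(); P=pose("wrist",s)
y=0.272
def hk(p): d=p-s["tool_pos"]; return np.array([d[0]*np.cos(y)+d[1]*np.sin(y), d[0]*np.sin(y)-d[1]*np.cos(y)])
crop("pics/w4.png",180,180,180,120,4.4,"pics/w4c.png")
for px in [(283,238),(259,208),(309,267)]:
    p=plane("wrist",px,188,P);print(p,hk(p))
print(proj("wrist",s["tool_pos"],P))
print(hk(plane("wrist",(395,216),145,P)))
E
```

```text
[577.9 215.9 188. ] [  2.8 -10.1]
[560.7 229.4 188. ] [-10.2 -27.6]
[597.1 202.5 188. ] [17.7  8. ]
[277.9 282. ]
[80.2 -8. ]
```

View pics/w4c.png

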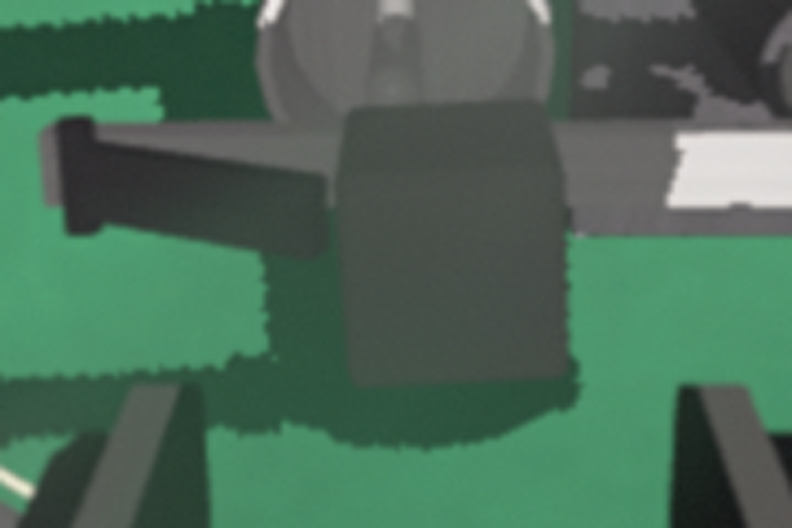

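```bash
python3 - <<'E'
from h import *
np.set_printoptions(precision=1,suppress=True)
s=arm.sense(); P=pose("wrist",s)
y=0.272
def hk(p): d=p-s["tool_pos"]; return np.array([d[0]*np.cos(y)+d[1]*np.sin(y), d[0]*np.sin(y)-d[1]*np.cos(y)])
for c in [(457,278),(346,172),(567,172),(352,384),(567,377)]:
    p=plane("wrist",(180+c[0]/4.4,180+c[1]/4.4),188,P);print(p,hk(p))
for c in [(55,170),(325,215)]:
    for z in (150,166):
        print(z,hk(plane("wrist",(180+c[0]/4.4,180+c[1]/4.4),z,P)))
E
```

```text
[579.2 213.  188. ] [ 3.3 -6.9]
[562.  223.1 188. ] [-10.5 -21.3]
[588.5 230.4 188. ] [ 16.9 -21.2]
[570.  194.9 188. ] [-10.4   8.1]
[596.8 203.3 188. ] [17.6  7.2]
150 [-57.3  -8.5]
166 [-52.9 -14.1]
150 [-16.4  -1. ]
166 [-15.1  -7.2]
```

Request:
move_arm --targets '[[[0, 0, 0, 0.3, -0.7, 0, 4.2], [0, 0, 0, 0, 0, 1.5, 4.2], [0, 0, 0, 0, 0, 1.5, 4.0], [0, 0, 0, 0, 0, 1.4, 4.0], [0, 0, 0, 0, 0, 0, 4.0]]]'

```text
t: 7.92
tool_pos: [579.2, 213.9, 172.4]
orientation: [3.14, -0.003, 0.269]
force: [0.5, 0.3, -0.3]
gripper_width: 0.468
```

```bash
python3 - <<'E'
from h import *
s=arm.sense();print(s["t"],s["tool_pos"],s["orientation"],s["gripper_width"])
cv2.imwrite("pics/w5.png",arm.get_image("wrist"))
crop("pics/w5.png",130,150,300,200,2.6,"pics/w5c.png")
E
```

```text
7.925 [579.24443272 213.93915892 172.41627034] [ 3.13961588e+00 -2.93528256e-03  2.69018731e-01] 0.4678298236818444
```

View pics/w5c.png

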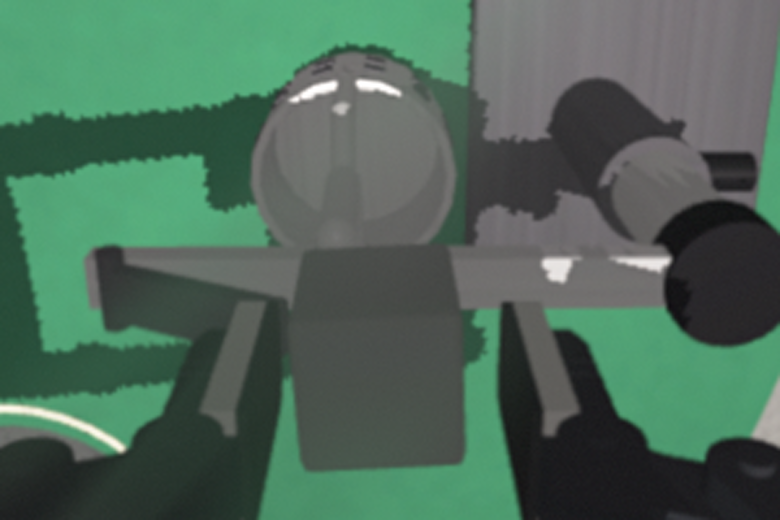

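Request:
move_arm --targets '[[[0, 0, 0, -0.15, 0, 0.5, 4.0], [0, 0, 0, 0, 0, 0.5, 4.0], [0, 0, 0, 0, 0, 0.5, 4.0], [0, 0, 0, 0, 0, 0, 4.0]]]' --newtons 25

```text
t: 8.48
tool_pos: [581.1, 214.4, 160.9]
orientation: [3.14, -0.011, 0.269]
force: [-1.2, -0.6, 2.9]
gripper_width: 0.472
```

Request:
move_arm --targets '[[[0, 0, 0, 0, 0, 0.4, 4.0], [0, 0, 0, 0, 0, 0, 4.0]]]'

```text
t: 8.72
tool_pos: [582.0, 214.7, 157.8]
orientation: [3.14, -0.014, 0.269]
force: [-0.6, 0.1, 3.5]
gripper_width: 0.469
```

Request:
move_arm --targets '[[[0, -0.8, 0, -0.35, 0.1, 0.4, 4.0], [0, 0, 0, -0.1, 0, 0.4, 4.0], [0, 0, 0, 0, 0, 0, 4.0]]]'

```text
t: 9.1
tool_pos: [580.2, 213.3, 151.1]
orientation: [3.14, -0.005, 0.269]
force: [1.5, -0.1, 4.3]
gripper_width: 0.469
```

```bash
python3 - <<'E'
from h import *
s=arm.sense();print(s["t"],s["tool_pos"],s["orientation"],s["gripper_width"])
cv2.imwrite("pics/w6.png",arm.get_image("wrist"))
crop("pics/w6.png",130,150,300,200,2.6,"pics/w6c.png")
cv2.imwrite("pics/side6.png",arm.get_image("side"))
crop("pics/side6.png",120,180,130,110,5,"pics/side6c.png")
E
```

```text
9.1 [580.21970379 213.26373646 151.05042326] [ 3.14048208 -0.00451875  0.26873314] 0.46898569991408323
```

View pics/w6c.png

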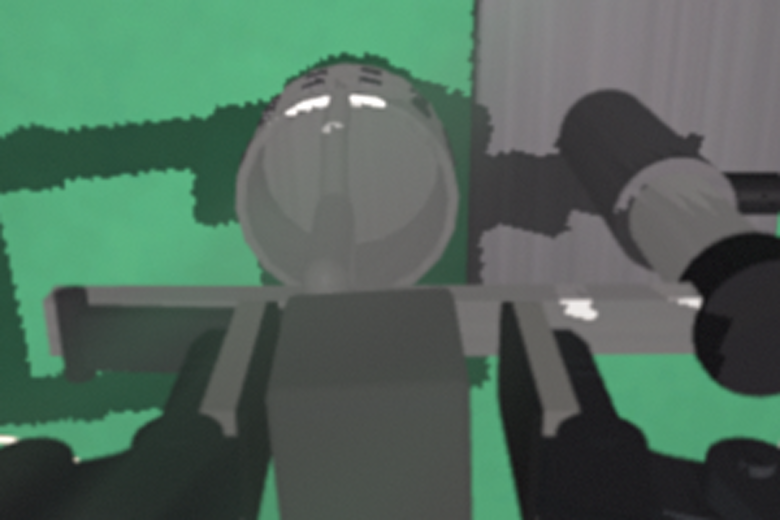

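View pics/side6c.png

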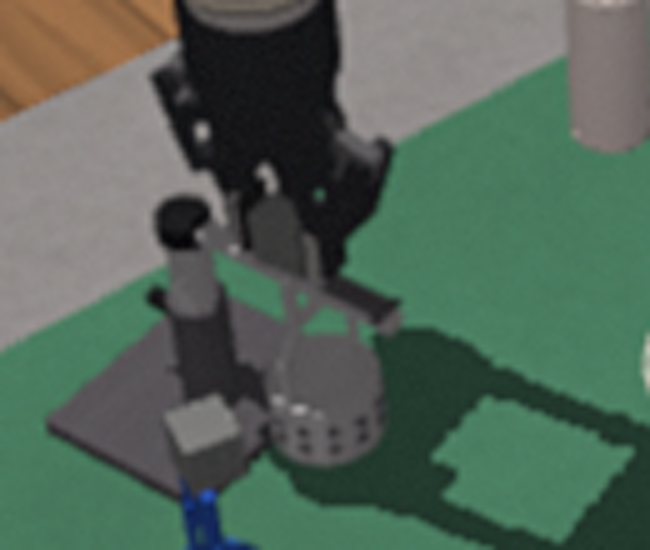

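Request:
move_arm --targets '[[[0, 0, 0, -0.2, 0, 0.3, 4.0], [0, 0, 0, -0.1, 0, 0.2, 3.6], [0, 0, 0, 0, 0, 0, 3.6]]]'

```text
t: 9.57
tool_pos: [577.7, 212.6, 150.4]
orientation: [3.14, -0.006, 0.269]
force: [0.9, 1.5, 4.8]
gripper_width: 0.424
```

Request:
move_arm --targets '[[[0, 0, 0, 0, 0, 0.3, 3.6], [0, 0, 0, 0, 0, 0.2, 3.6]]]'

```text
t: 9.82
tool_pos: [577.9, 212.6, 149.6]
orientation: [3.14, -0.007, 0.269]
force: [-2.9, -0.8, 14.2]
gripper_width: 0.424
```

Request:
move_arm --targets '[[[0, 0, 0, 0, 0, -0.1, 3.0], [0, 0, 0, 0, 0, 0, 2.4], [0, 0, 0, 0, 0, 0, 2.4]]]' --newtons 25

```text
t: 10.2
tool_pos: [575.5, 211.9, 150.9]
orientation: [3.14, -0.002, 0.269]
force: [1.5, -0.1, 5.2]
gripper_width: 0.339
```

```bash
python3 - <<'E'
from h import *
s=arm.sense();print(s["t"],s["tool_pos"],s["orientation"],s["gripper_width"],s["force"])
cv2.imwrite("pics/w7.png",arm.get_image("wrist"))
crop("pics/w7.png",130,150,300,200,2.6,"pics/w7c.png")
E
```

```text
10.2 [575.4934394  211.8756824  150.91679108] [ 3.14003076e+00 -2.44154770e-03  2.69111521e-01] 0.33853544135861646 [ 1.53580933 -0.07751886  5.18846303]
```

View pics/w7c.png

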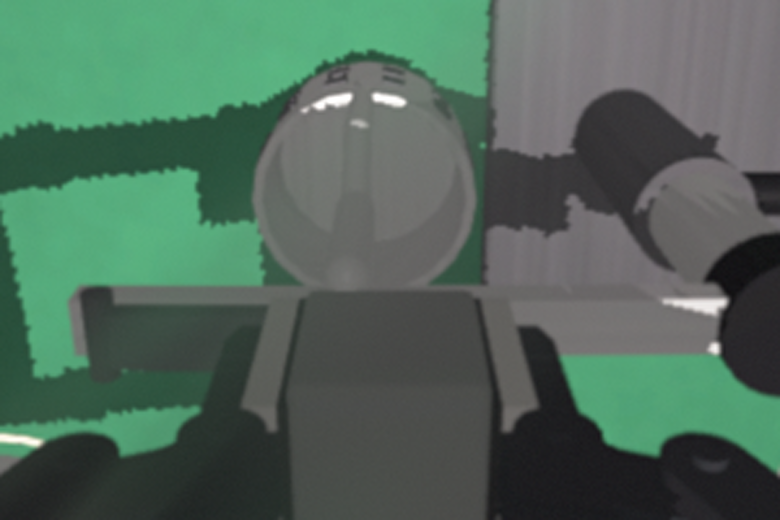

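Request:
move_arm --targets '[[[0, 0, 0, -0.4, 0, 0.1, 2.4], [0, 0, 0, -0.4, 0, 0.1, 2.4], [0, 0, 0, 0, 0, 0, 2.4]]]'

```text
t: 10.62
tool_pos: [572.2, 211.0, 151.0]
orientation: [3.14, -0.013, 0.269]
force: [-0.9, -0.3, 5.1]
gripper_width: 0.337
```

Request:
move_arm --targets '[[[0, -0.5, 0, -0.6, 0, 0.15, 2.4], [0, 0, 0, -0.6, 0, 0.1, 2.4], [0, 0, 0, -0.3, 0, 0.1, 2.4]]]'

```text
t: 11.0
tool_pos: [564.7, 208.9, 150.9]
orientation: [3.141, -0.02, 0.269]
force: [5.3, 1.9, 5.9]
gripper_width: 0.339
```

```bash
python3 - <<'E'
from h import *
s=arm.sense();print(s["t"],s["tool_pos"],s["orientation"],s["gripper_width"],s["force"])
cv2.imwrite("pics/w8.png",arm.get_image("wrist"))
crop("pics/w8.png",130,150,300,200,2.6,"pics/w8c.png")
cv2.imwrite("pics/side8.png",arm.get_image("side"))
crop("pics/side8.png",130,200,90,80,7,"pics/side8c.png")
y=0.272
for c in [(75,325),(735,310)]:
    p=plane("wrist",(130+c[0]/2.6,150+c[1]/2.6),145,pose("wrist",s)); d=p-s["tool_pos"];print(p,d[0]*np.cos(y)+d[1]*np.sin(y))
E
```

```text
11.0 [564.6791862  208.90314704 150.94649819] [ 3.14051781 -0.0203353   0.26901505] 0.33936228678857167 [5.26259565 1.87101194 5.87041294]
[507.43217328 194.08793033 145.        ] -59.122588539667504
[629.42172146 229.55694183 145.        ] 67.91112509447501
```

View pics/w8c.png

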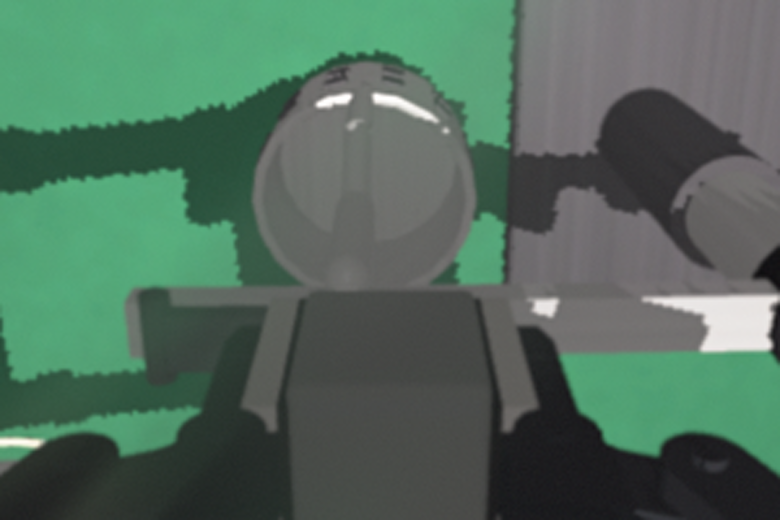

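View pics/side8c.png

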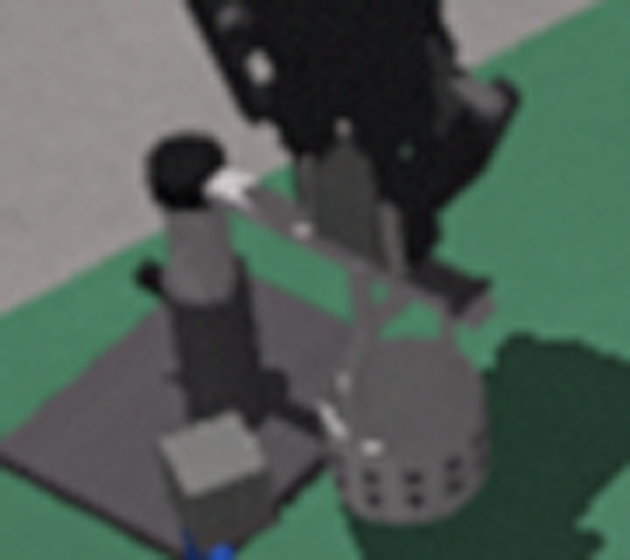

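Request:
move_arm --targets '[[[0, -0.5, 0, -0.5, 0, 0.1, 2.4], [0, 0, 0, -0.4, 0, 0.05, 2.4]]]'

```text
t: 11.35
tool_pos: [560.8, 207.8, 152.1]
orientation: [3.141, -0.023, 0.269]
force: [5.5, 2.3, 6.0]
gripper_width: 0.34
```

```bash
python3 - <<'E'
from h import *
s=arm.sense();print(s["t"],s["tool_pos"],s["orientation"],s["gripper_width"],s["force"])
cv2.imwrite("pics/w9.png",arm.get_image("wrist"))
crop("pics/w9.png",130,150,300,200,2.6,"pics/w9c.png")
E
```

```text
11.35 [560.80534937 207.82947065 152.05871159] [ 3.14072949 -0.02259489  0.26898258] 0.339984551882391 [5.48664224 2.27209671 6.02045939]
```

View pics/w9c.png

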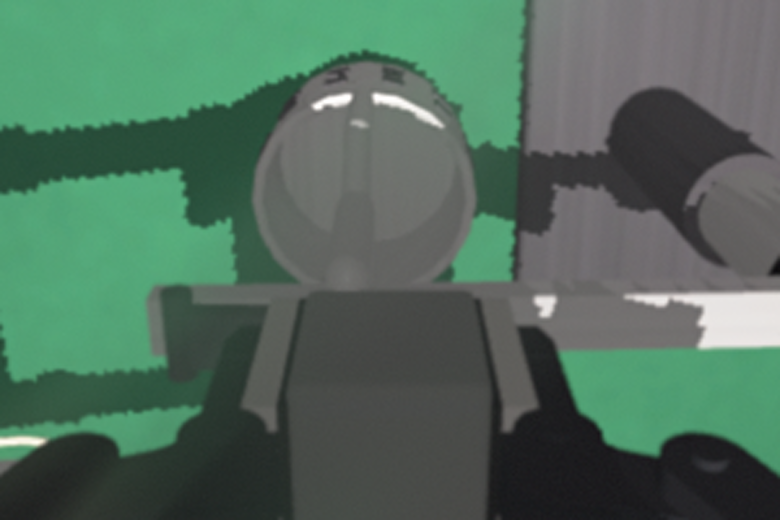

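Request:
move_arm --targets '[[[0, 0, 0, -0.1, 0, 0, 3.3], [0, 0, 0, 0, 0, -0.1, 3.4], [0, 0, 0, 0, 0, -0.3, 3.4], [0, 0, 0, 0, 0, -0.3, 3.4], [0, 0, 0, 0, 0, -0.3, 3.4], [0, 0, 0, 0, 0, -0.3, 3.4]]]'

```text
t: 12.15
tool_pos: [556.3, 206.4, 162.4]
orientation: [3.14, -0.015, 0.269]
force: [-1.1, -0.1, 0.3]
gripper_width: 0.396
```

```bash
python3 - <<'E'
from h import *
s=arm.sense();print(s["t"],s["tool_pos"],s["orientation"],s["gripper_width"],s["force"])
cv2.imwrite("pics/w10.png",arm.get_image("wrist"))
crop("pics/w10.png",130,150,300,200,2.6,"pics/w10c.png")
cv2.imwrite("pics/side10.png",arm.get_image("side"))
crop("pics/side10.png",130,200,90,80,7,"pics/side10c.png")
E
```

```text
12.15 [556.32957585 206.43741441 162.41476675] [ 3.14027141 -0.01471558  0.26905923] 0.3964008399386768 [-1.07435695 -0.0666385   0.25879897]
```

View pics/w10c.png

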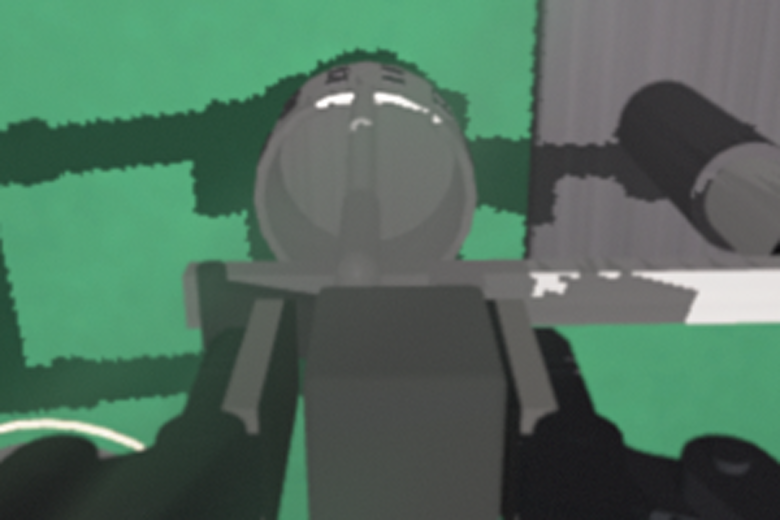

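View pics/side10c.png

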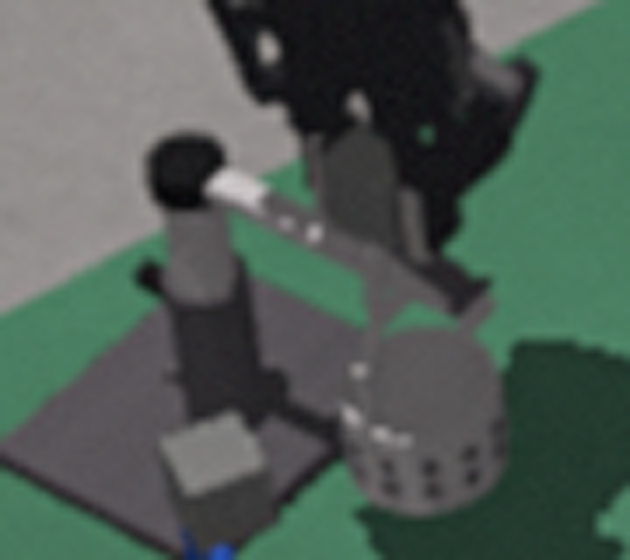

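Request:
move_arm --targets '[[[0, 0, 0, 0.35, 0, -0.3, 3.8], [0, 0, 0, 0, 0, -0.5, 3.8], [0, 0, 0, 0, 0, -0.8, 3.8], [0, 0, 0, 0, 0, -1, 4.5], [0, 0, 0, 0, 0, -1.5, 4.5], [0, 0, 0, 0, 0, -1.5, 5], [0, 0, 0, 0, 0, -1, 6]]]'

```text
t: 13.12
tool_pos: [559.3, 207.3, 233.7]
orientation: [3.14, -0.016, 0.269]
force: [0.4, 0.4, -0.8]
gripper_width: 0.701
```

```bash
python3 - <<'E'
from h import *
s=arm.sense();print(s["t"],s["tool_pos"],s["orientation"],s["gripper_width"],s["force"])
cv2.imwrite("pics/w11.png",arm.get_image("wrist"))
crop("pics/w11.png",130,150,300,200,2.6,"pics/w11c.png")
cv2.imwrite("pics/side11.png",arm.get_image("side"))
crop("pics/side11.png",130,200,90,80,7,"pics/side11c.png")
E
```

```text
13.125 [559.34595761 207.33428629 233.72310223] [ 3.14035512 -0.01613535  0.26893999] 0.7008947584629702 [ 0.41486854  0.41309003 -0.82005785]
```

View pics/w11c.png

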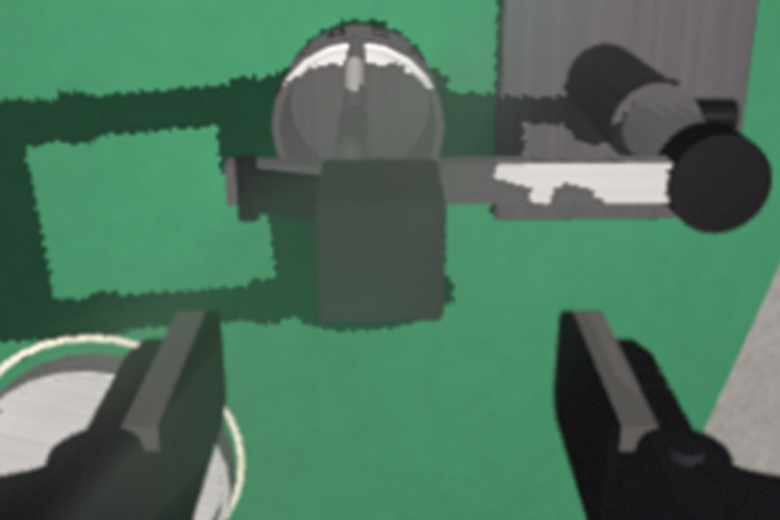

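View pics/side11c.png

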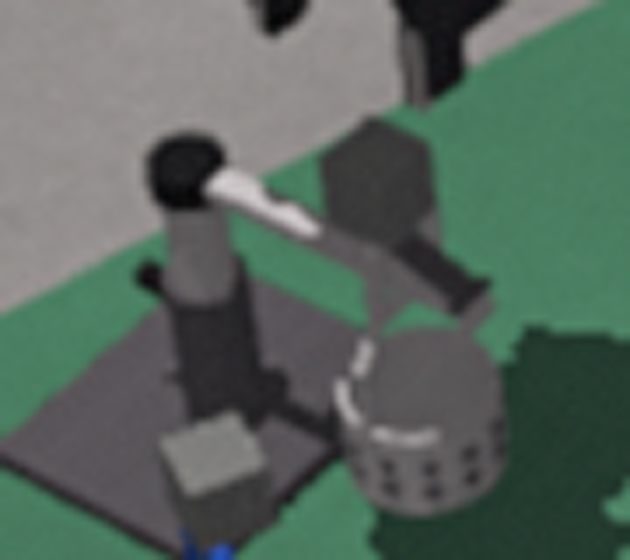

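```bash
python3 - <<'E'
from h import *
np.set_printoptions(precision=1,suppress=True)
P=pose("wrist")
for z in (190,196): print(plane("wrist",(130+381/2.6,150+262/2.6),z,P))
# triangulate w/ side: top face centre, side crop vertices
c=lambda x,y:("side",(130+x/7,200+y/7))
print(tri([("wrist",(130+381/2.6,150+262/2.6),P),c(378,151)]))
a=plane("wrist",(130+318/2.6,150+207/2.6),194,P);b=plane("wrist",(130+444/2.6,150+207/2.6),194,P);print(a,b,np.arctan2(*(b-a)[1::-1]))
E
python3 - <<'E'
import sys;sys.path.insert(0,'.')
E
```

```text
[560.7 203.8 190. ]
[560.  206.4 196. ]
(array([559.9, 203.4, 195.1]), [2.4, 2.4])
[543.  214.9 194. ] [570.3 222.2 194. ] 0.2618544513363301
```

Request:
move_arm --targets '[[[0, -0.9, -9, 0, 0, 0, 5], [0, 0, -10, 0, 0, 0, 5], [0, 0, -10, 0, 0, 0, 5], [0, 0, -10, 0, 0, 0, 5], [0, 0, -10, 0, 0, 0, 5], [0, 0, -10, 0, 0, 0, 5], [0, 0, -10, 0, 0, 0, 5], [0, 0, -10, 0, 0, 0, 5], [0, 0, -10, 0, 0, 0, 5], [0, 0, 0, 0, 0, 0, 5]]]'

```text
t: 14.48
tool_pos: [556.6, 206.5, 228.7]
orientation: [-3.134, 0.003, 1.872]
force: [-0.6, -0.3, -0.2]
gripper_width: 0.587
```

```bash
python3 - <<'E'
from h import *
s=arm.sense();print(s["t"],s["tool_pos"],s["orientation"],s["gripper_width"],s["force"],s["joint_positions"])
cv2.imwrite("pics/w12.png",arm.get_image("wrist"))
E
```

```text
14.475 [556.59342971 206.47129808 228.67306837] [-3.13364964e+00  2.58938276e-03  1.87197987e+00] 0.5869696416608701 [-0.63133222 -0.26844665 -0.15654411] [ 0.31471878  0.11829168  1.78075521 -0.00261451  1.25052414 -1.55641779]
```

View pics/w12.png

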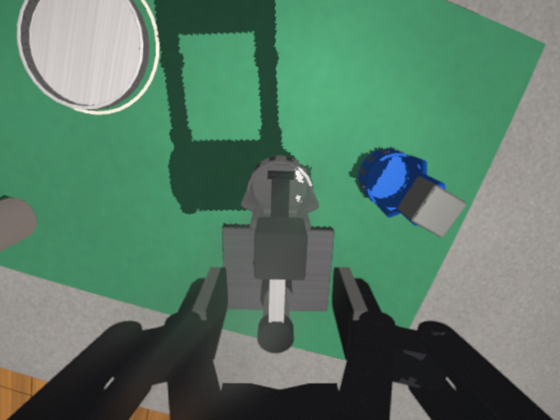

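```bash
python3 - <<'E'
from h import *
crop("pics/w12.png",220,150,130,130,4.6,"pics/w12c.png")
E
```

```text
(no output)
```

View pics/w12c.png

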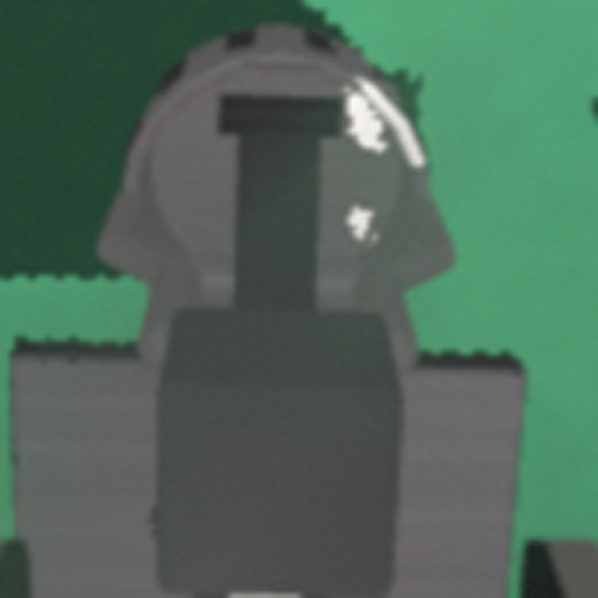

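```bash
python3 - <<'E'
from h import *
np.set_printoptions(precision=1,suppress=True)
s=arm.sense();P=pose("wrist",s);Rm=R.from_euler('xyz',s["orientation"]).as_matrix()
for z in (193,196):
  for c in [(281,489),(165,380),(403,392),(395,592)]:
    p=plane("wrist",(220+c[0]/4.6,150+c[1]/4.6),z,P); print(p, Rm.T@(p-s["tool_pos"]))
E
```

```text
[560.2 208.7 193. ] [ 1.2  4.3 35.6]
[550.3 190.6 193. ] [-13.2 -10.5  35.8]
[543.  219.2 193. ] [16.3 -8.9 35.7]
[569.8 227.2 193. ] [16.  19.1 35.5]
[558.8 208.3 196. ] [ 1.1  2.9 32.6]
[549.1 190.4 196. ] [-13.  -11.6  32.8]
[542.  218.6 196. ] [ 16.  -10.1  32.7]
[568.3 226.5 196. ] [15.8 17.4 32.5]
```

Request:
move_arm --targets '[[[-0.4, 0, 1.6, 0.1, 0.35, 0.5, 5], [0, 0, 0, 0, 0, 1.5, 5], [0, 0, 0, 0, 0, 1.5, 5], [0, 0, 0, 0, 0, 1, 5], [0, 0, 0, 0, 0, 0.6, 5], [0, 0, 0, 0, 0, 0, 5]]]'

```text
t: 15.28
tool_pos: [558.5, 208.0, 171.8]
orientation: [-3.137, 0.003, 1.835]
force: [-0.3, 0.5, 0.2]
gripper_width: 0.586
```

```bash
python3 - <<'E'
from h import *
s=arm.sense();print(s["t"],s["tool_pos"],s["orientation"],s["gripper_width"],s["force"])
cv2.imwrite("pics/w13.png",arm.get_image("wrist"))
crop("pics/w13.png",160,150,240,200,3,"pics/w13c.png")
E
```

```text
15.275 [558.45299291 207.9664888  171.78153609] [-3.13743201e+00  2.95064260e-03  1.83545953e+00] 0.5856693676800562 [-0.32068945  0.52691106  0.16340737]
```

View pics/w13c.png

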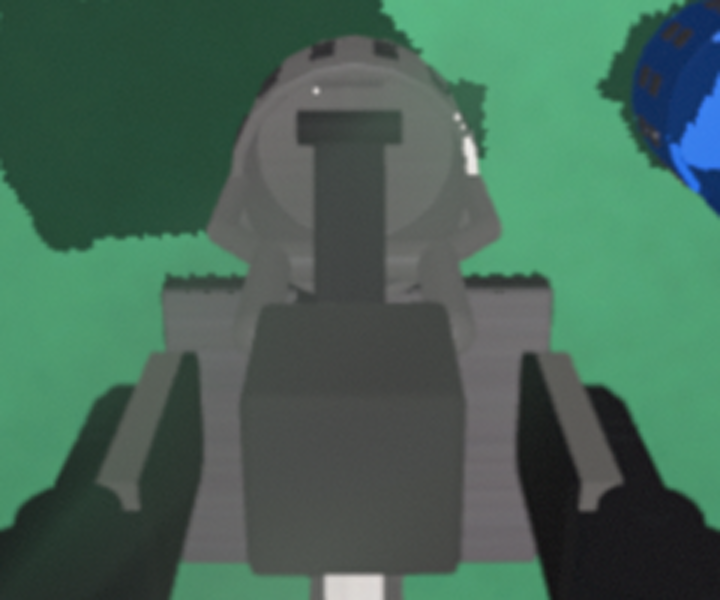

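Request:
move_arm --targets '[[[0, 0, 0, 0, 0, 0, 3.6], [0, 0, 0, 0, 0, 0, 2.5], [0, 0, 0, 0, 0, 0, 2.5], [0, 0, 0, 0, 0, 0, 2.5]]]' --newtons 50

```text
t: 15.82
tool_pos: [559.0, 208.2, 173.3]
orientation: [-3.139, 0.003, 1.835]
force: [-0.1, 0.4, -1.3]
gripper_width: 0.342
```

Request:
move_arm --targets '[[[0, 0, 0, 0, -0.5, 0.1, 2.5], [0, 0, 0, 0, -0.7, 0.1, 2.5], [0, 0, 0, 0, -0.7, 0.0, 2.5]]]'

```text
t: 16.2
tool_pos: [541.6, 203.5, 172.6]
orientation: [3.14, 0.003, 1.835]
force: [0.3, -0.2, -1.0]
gripper_width: 0.343
```

Request:
move_arm --targets '[[[0, 0, 0, 0, -0.8, 0.05, 2.5], [0, 0, 0, 0, -0.8, 0, 2.5], [0, 0, 0, 0, -0.8, 0, 2.5], [0, 0, 0, 0, -0.8, 0, 2.5]]]'

```text
t: 16.7
tool_pos: [506.0, 193.8, 170.3]
orientation: [-3.139, 0.003, 1.835]
force: [0.5, -0.0, -2.4]
gripper_width: 0.341
```

```bash
python3 - <<'E'
from h import *
s=arm.sense();print(s["t"],s["tool_pos"],s["orientation"],s["gripper_width"],s["force"])
cv2.imwrite("pics/side14.png",arm.get_image("side"))
crop("pics/side14.png",130,180,110,90,6,"pics/side14c.png")
E
```

```text
16.7 [505.97932392 193.78851535 170.31836205] [-3.13864336e+00  2.78935544e-03  1.83537235e+00] 0.3412091221134238 [ 0.45413685 -0.0187796  -2.38002896]
```

View pics/side14c.png

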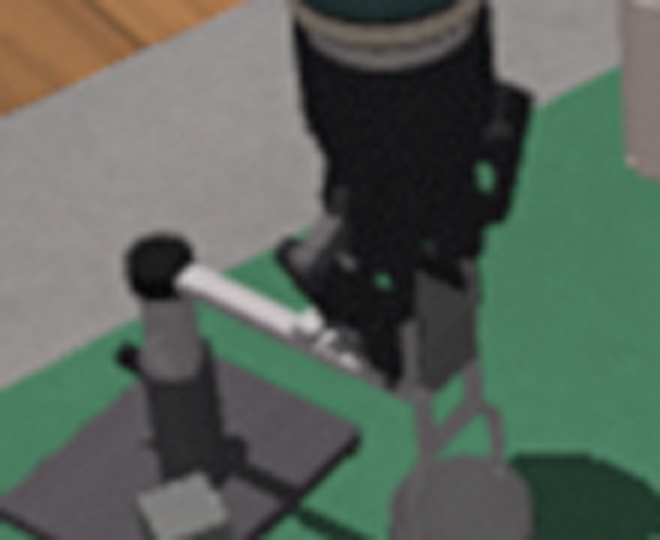

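Request:
move_arm --targets '[[[0, 0, 0, 0, -0.8, 0, 2.5], [0, 0, 0, 0, -0.9, 0, 2.5], [0, 0, 0, 0, -0.8, -0.3, 2.5], [0, 0, 0, -0.4, -0.4, -0.8, 2.5], [0, 0, 0, -1, -0.2, -1, 2.5], [0, 0, 0, -1.6, -0.3, -1, 2.5], [0, 0, 0, -2, -0.4, -0.5, 2.5], [0, 0, 0, -2, -0.4, 0, 2.5], [0, 0, 0, -2, -0.4, 0, 2.5], [0, 0, 0, -2, -0.4, 0, 2.5], [0, 0, 0, -2, -0.4, 0, 2.5], [0, 0, 0, -1.6, -0.3, 0, 2.5], [0, 0, 0, -1, -0.2, 0, 2.5], [0, 0, 0, -0.5, 0, 0, 2.5], [0, 0, 0, 0, 0, 0, 2.5]]]'

```text
t: 18.62
tool_pos: [493.1, 9.1, 217.4]
orientation: [3.135, 0.007, 1.832]
force: [-0.7, -0.2, -1.2]
gripper_width: 0.34
```

```bash
python3 - <<'E'
from h import *
s=arm.sense();print(s["t"],s["tool_pos"],s["orientation"],s["gripper_width"],s["force"])
cv2.imwrite("pics/s15.png",arm.get_image("scene"))
cv2.imwrite("pics/side15.png",arm.get_image("side"))
crop("pics/side15.png",170,170,160,130,5,"pics/side15c.png")
crop("pics/s15.png",210,170,160,130,5,"pics/s15c.png")
E
```

```text
18.625 [493.05922621   9.07961101 217.3536362 ] [3.13493025 0.00666681 1.83159493] 0.34048337099028264 [-0.67628813 -0.16573377 -1.24123812]
```

View pics/side15c.png

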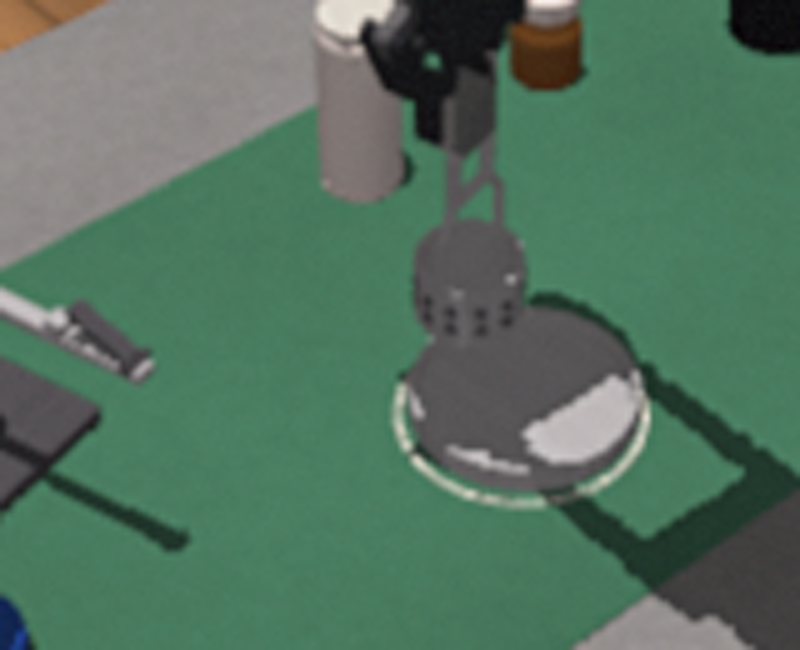

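View pics/s15c.png

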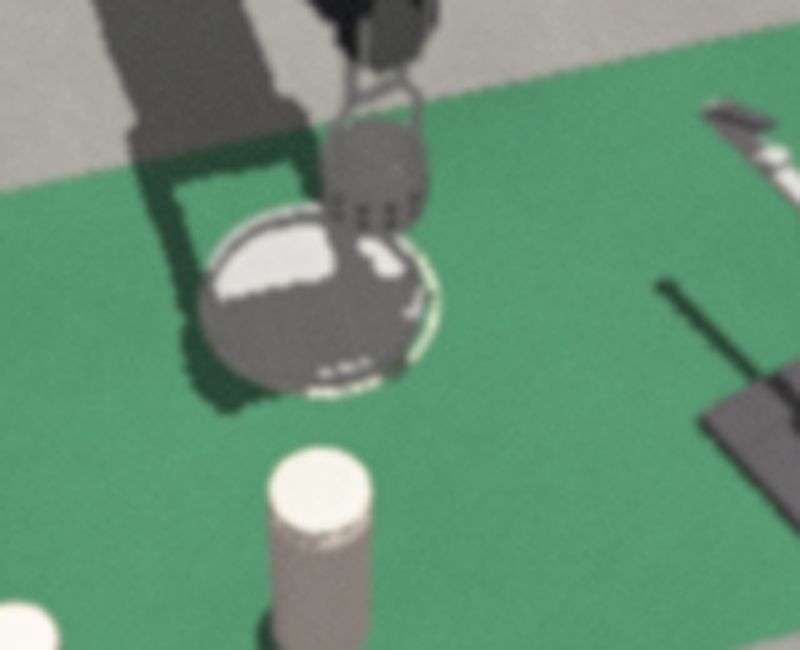

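```bash
python3 - <<'E'
from h import *
np.set_printoptions(precision=1,suppress=True)
print("dish side",plane("side",(170+522/5,170+394/5),18),"scene",plane("scene",(210+315/5,170+292/5),18))
print("ring", plane("side",(170+522/5,170+411/5),0), plane("scene",(274,230.7),0))
print("foot side",plane("side",(170+468/5,170+325/5),80),"foot?",tri([("side",(170+468/5,170+318/5)),("scene",(210+375/5,170+212/5))]))
print("grip block",tri([("side",(170+470/5,170+108/5)),("scene",(210+395/5,170+30/5))]))
E
```

```text
dish side [471.7 -25.1  18. ] scene [484.4 -30.7  18. ]
ring [474.7 -28.3   0. ] [479.4 -26.3   0. ]
foot side [485.1   3.9  80. ] foot? (array([487.9,   3.3,  82.4]), [1.5, 1.5])
grip block (array([490.3,   6.9, 228. ]), [6.6, 6.6])
```

Request:
move_arm --targets '[[[0.3, 0, 0, -0.9, -0.5, 0, 2.5], [0, 0, 0, -0.9, -0.5, 0.3, 2.5], [0, 0, 0, -0.8, -0.4, 1, 2.5], [0, 0, 0, -0.2, 0, 1.4, 2.5], [0, 0, 0, 0, 0, 1.4, 2.5], [0, 0, 0, 0, 0, 1, 2.5], [0, 0, 0, 0, 0, 0.4, 2.5], [0, 0, 0, 0, 0, 0, 2.5]]]'

```text
t: 19.73
tool_pos: [484.8, -22.4, 156.6]
orientation: [-3.139, 0.005, 1.834]
force: [0.3, 1.4, -0.8]
gripper_width: 0.34
```

```bash
python3 - <<'E'
from h import *
s=arm.sense();print(s["t"],s["tool_pos"],s["orientation"],s["gripper_width"],s["force"])
cv2.imwrite("pics/s16.png",arm.get_image("scene"))
cv2.imwrite("pics/side16.png",arm.get_image("side"))
a=cv2.imread("pics/side16.png")[180:300,190:350];b=cv2.imread("pics/s16.png")[160:280,200:360]
cv2.imwrite("pics/c16.png",cv2.resize(np.vstack([a,b]),None,fx=2.5,fy=2.5,interpolation=cv2.INTER_CUBIC))
E
```

```text
19.725 [484.80784573 -22.38406963 156.57022041] [-3.13900171  0.00495707  1.83415168] 0.339622841762617 [ 0.2792229   1.3661874  -0.80861543]
```

View pics/c16.png

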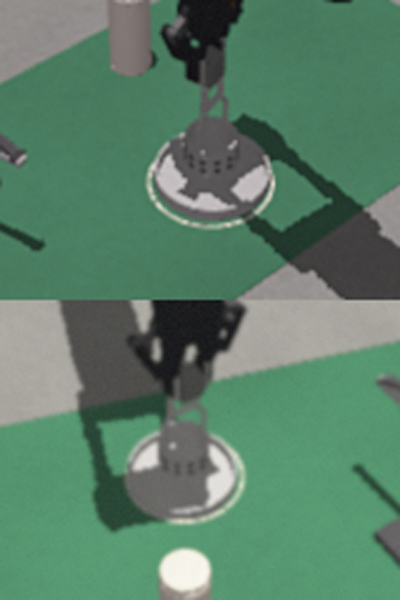

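Request:
move_arm --targets '[[[0, 0, 0, 0, 0.1, 0.6, 2.5], [0, 0, 0, 0, 0, 0.5, 2.5], [0, 0, 0, 0, 0, 0.2, 2.5], [0, 0, 0, 0, 0, 0, 2.5]]]'

```text
t: 20.32
tool_pos: [487.2, -22.2, 144.5]
orientation: [3.141, 0.006, 1.834]
force: [-0.3, 0.0, -2.0]
gripper_width: 0.343
```

Request:
move_arm --targets '[[[0, 0, 0, 0, 0, 0.2, 2.5], [0, 0, 0, 0, 0, 0.2, 2.5], [0, 0, 0, 0, 0, 0, 2.5]]]'

```text
t: 20.7
tool_pos: [487.4, -22.3, 140.5]
orientation: [3.14, 0.006, 1.834]
force: [0.1, -0.2, -3.0]
gripper_width: 0.342
```

Request:
move_arm --targets '[[[0, 0, 0, 0, 0, 0.2, 2.5], [0, 0, 0, 0, 0, 0.1, 2.5], [0, 0, 0, 0, 0, 0, 2.5]]]'

```text
t: 21.08
tool_pos: [487.5, -22.3, 137.3]
orientation: [3.14, 0.006, 1.834]
force: [-0.6, 0.1, -1.0]
gripper_width: 0.339
```

```bash
python3 - <<'E'
from h import *
s=arm.sense();print(s["t"],s["tool_pos"],s["force"])
cv2.imwrite("pics/side17.png",arm.get_image("side"))
crop("pics/side17.png",210,180,120,100,6,"pics/side17c.png")
E
```

```text
21.075 [487.47468095 -22.29553603 137.30244361] [-0.62639229  0.13464813 -1.03822449]
```

View pics/side17c.png

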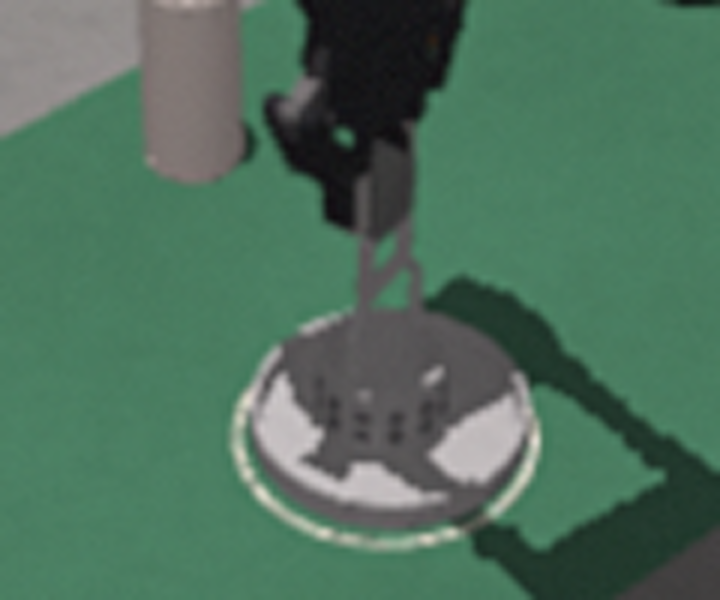

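Request:
move_arm --targets '[[[0, 0, 0, 0, 0, 0.15, 2.5], [0, 0, 0, 0, 0, 0, 2.5]]]'

```text
t: 21.38
tool_pos: [487.5, -22.3, 135.8]
orientation: [3.14, 0.006, 1.834]
force: [-0.8, -0.2, -2.6]
gripper_width: 0.343
```

Request:
move_arm --targets '[[[0, 0, 0, 0, 0, 0.15, 2.5], [0, 0, 0, 0, 0, 0, 2.5]]]'

```text
t: 21.62
tool_pos: [487.6, -22.3, 134.2]
orientation: [3.14, 0.006, 1.834]
force: [0.1, 0.7, -2.2]
gripper_width: 0.339
```

Request:
move_arm --targets '[[[0, 0, 0, 0, 0, 0.15, 2.5], [0, 0, 0, 0, 0, 0, 2.5]]]'

```text
t: 21.88
tool_pos: [487.6, -22.3, 132.6]
orientation: [3.14, 0.006, 1.834]
force: [-0.8, -0.2, -1.9]
gripper_width: 0.342
```

Request:
move_arm --targets '[[[0, 0, 0, 0, 0, 0.15, 2.5], [0, 0, 0, 0, 0, 0, 2.5]]]'

```text
t: 22.12
tool_pos: [487.6, -22.4, 131.0]
orientation: [3.14, 0.006, 1.834]
force: [1.2, -0.1, -1.8]
gripper_width: 0.338
```

Request:
move_arm --targets '[[[0, 0, 0, 0, 0, 0.15, 2.5], [0, 0, 0, 0, 0, 0, 2.5]]]'

```text
t: 22.38
tool_pos: [488.4, -22.4, 130.7]
orientation: [3.139, 0.007, 1.834]
force: [-0.2, -0.2, -1.4]
gripper_width: 0.342
```

```bash
python3 - <<'E'
from h import *
s=arm.sense();print(s["t"],s["tool_pos"],s["force"])
cv2.imwrite("pics/side18.png",arm.get_image("side"))
crop("pics/side18.png",210,180,120,100,6,"pics/side18c.png")
E
```

```text
22.375 [488.41217236 -22.37909414 130.69347012] [-0.22087854 -0.20675311 -1.38471533]
```

View pics/side18c.png

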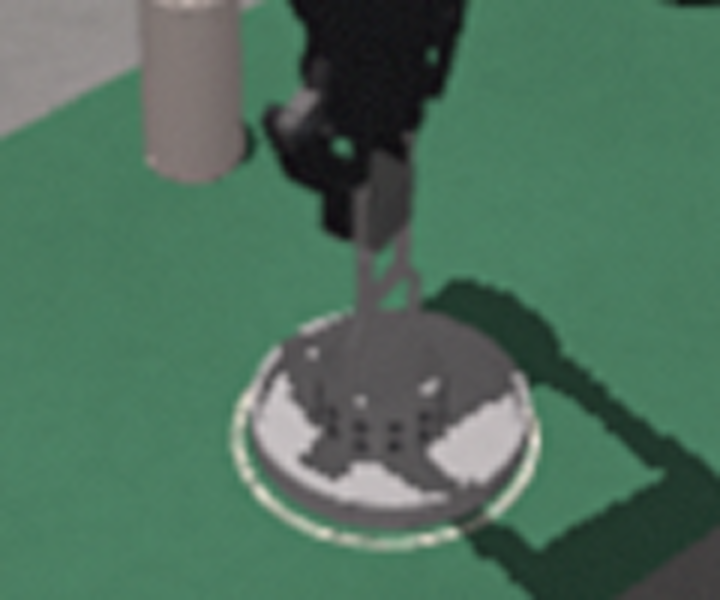

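Request:
move_arm --targets '[[[0, 0, 0, 0, 0, 0.15, 2.5]]]'

```text
t: 22.55
tool_pos: [489.4, -22.4, 130.4]
orientation: [3.137, 0.007, 1.834]
force: [-3.0, 0.4, 12.1]
gripper_width: 0.34
```

Request:
move_arm --targets '[[[0, 0, 0, 0, 0, 0.15, 2.5]]]'

```text
t: 22.68
tool_pos: [489.9, -22.5, 130.4]
orientation: [3.136, 0.008, 1.834]
force: [-1.9, 0.3, 4.7]
gripper_width: 0.342
```

Request:
move_arm --targets '[[[0, 0, 0, 0, 0, 0, 2.5], [0, 0, 0, 0, 0, 0, 3.2], [0, 0, 0, 0, 0, 0, 4], [0, 0, 0, 0, 0, 0, 5.5], [0, 0, 0, 0, 0, -0.5, 6.5], [0, 0, 0, 0, 0, -2, 7], [0, 0, 0, 0, 0, -3, 7], [0, 0, 0, 0, 0, -4, 8], [0, 0, 0, 0, 0, -4, 8], [0, 0, 0, 0, -3, -3, 8], [0, 0, 0, 0, -3, -1, 8], [0, 0, 0, 0, 0, 0, 8]]]'

```text
t: 24.18
tool_pos: [429.7, -37.3, 312.6]
orientation: [3.134, 0.009, 1.835]
force: [-0.3, -0.6, -0.6]
gripper_width: 0.939
```

```bash
python3 - <<'E'
from h import *
s=arm.sense();print(s["t"],s["tool_pos"],s["force"])
cv2.imwrite("pics/side19.png",arm.get_image("side"))
cv2.imwrite("pics/s19.png",arm.get_image("scene"))
cv2.imwrite("pics/w19.png",arm.get_image("wrist"))
crop("pics/side19.png",120,150,200,150,4,"pics/side19c.png")
crop("pics/s19.png",200,150,190,140,4,"pics/s19c.png")
E
```

```text
24.175 [429.69824153 -37.31169871 312.60069521] [-0.31364303 -0.63908759 -0.57947709]
```

View pics/side19c.png

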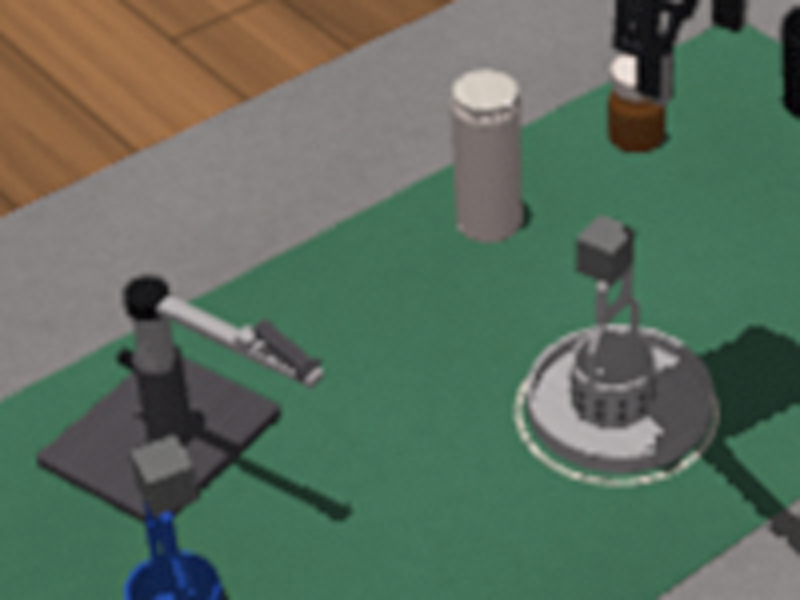

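View pics/s19c.png

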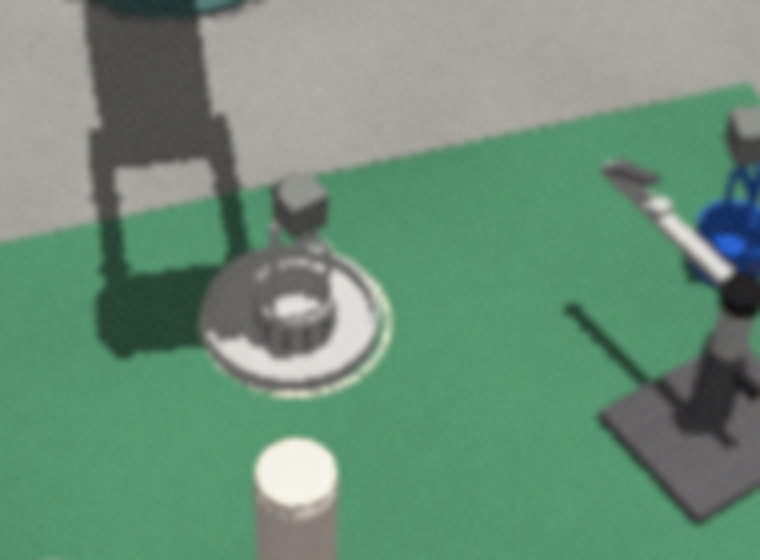

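View pics/w19.png

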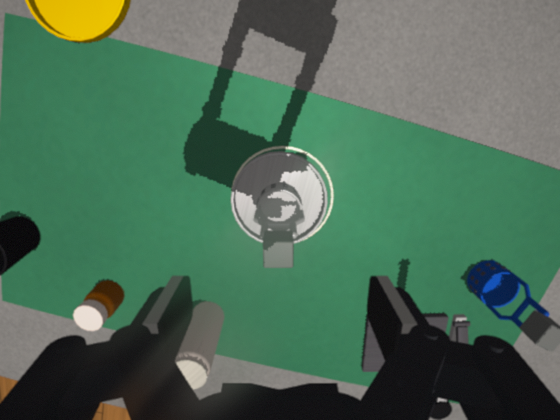

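```bash
python3 - <<'E'
from h import *
crop("pics/w19.png",215,130,130,130,4.6,"pics/w19c.png")
np.set_printoptions(precision=1,suppress=True)
c=lambda x,y:(120+x/4,150+y/4); d=lambda x,y:(200+x/4,150+y/4)
print("block",tri([("side",c(606,250)),("scene",d(302,203))]))
print("cup rim",tri([("side",c(613,358)),("scene",d(293,282))]))
# bystander pixel change scene0 vs now
a=cv2.imread("pics/scene0.png").astype(int);b=cv2.imread("pics/s19.png").astype(int)
for n,(x,y,w,h) in dict(jar=(202,288,24,32),pot=(135,275,34,38)).items(): print(n,np.abs(a-b)[y:y+h,x:x+w].mean())
E
```

```text
block (array([489.4, -25.5, 141.1]), [1.9, 1.9])
cup rim (array([479.5, -27.8,  47.2]), [0.4, 0.4])
jar 6.631510416666667
pot 5.276831785345717
```

View pics/w19c.png

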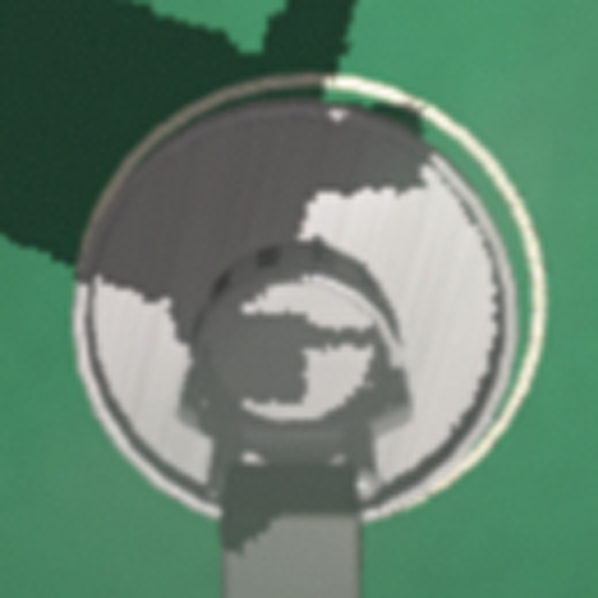

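```bash
python3 - <<'E'
from h import *
np.set_printoptions(precision=1,suppress=True)
P=pose("wrist"); c=lambda x,y:(215+x/4.6,130+y/4.6)
from scipy.optimize import least_squares
def circ(pts,z,r):
    Q=np.array([plane("wrist",c(*p),z,P)[:2] for p in pts]);s=least_squares(lambda k:np.hypot(*(Q-k).T)-r,Q.mean(0));return s.x,s.fun
print("dish",circ([(78,310),(515,310),(296,100),(430,152),(400,508)],18,66))
print("ring",circ([(545,300),(330,75),(430,110),(150,150),(510,200),(500,420)],0,70))
E
```

```text
dish (array([476.2, -26.8]), array([-2.2, -1.2,  0.9, -1.2, -0.5]))
ring (array([474.4, -22.2]), array([ 1.2,  1.2,  0.1, -1.5, -1.7, -1.1]))
```

Dish and ring centres are about 5 mm apart. The basket block sits at z≈141 mm, which is what standing on the dish floor should give, and the keeper is up. Handing in.

```bash
python3 - <<'E'
from rig import arm
print(arm.close_job()); print(arm.sense()["t"])
E
```

```text
the job is handed in; nothing more can be done
None
the job is handed in; nothing more can be done
```

The job is finished and handed in at about 24 s of the 72 s allowed; the system gives no verdict.

**What I did:**
- **Dish:** I slid the steel dish onto the ring with the shut fingers pushing on its inner wall.
- **Keeper and bail:** Straddling the grip block, I pressed the keeper to its stop. The highest force I read was about 14 N. I shifted the bail onto the keeper with that grasp and let go.
- **Basket:** I regrasped the block across the bar, drew the basket off the tip and lowered it into the dish until it touched (peak about 12 N). Then I opened the gripper and backed away.

**Last checks:**
- **Dish on ring:** The centres are about 5 mm apart by the wrist camera; the limit is 22 mm.
- **Basket:** It looks upright. The grip block triangulates at z ≈ 141 mm, the value expected with the foot on the dish floor. The cup centre is about 3 mm from the dish centre.
- **Keeper:** It looks sprung back up.
- **Bystanders:** The jar and pot look the same as in the first picture. I checked the can only by eye. The arm was never sent near any of the three.
- **Disagreements:** Camera estimates of the dish and ring positions differed by up to about 10 mm. When setting down, the basket touched about 5 mm lower than I had worked out, so I used the contact force instead.

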